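Set the elbow of a flower stand to its mark and push the stem home

TASK

The brass elbow has been started on the threaded stub of the round stand: screw it down clockwise (seen from above) until its outlet points at the dark mark on the foot, stop there without turning past it, and let go. Then take the brass flower from its rest, push its plain tip part of the way into the outlet, let go of it there, take the stem again further back, close to the flower, and push it fully home. Leave the elbow pointing at the mark, let go of everything, and do not disturb the bottle, the roll of tape, the pliers or the carton of flowers.

Things in the scene. Friction and masses are not known exactly. Their poses are not given: they have to be found in the camera images.
- stand: Round grey cast-concrete foot, 190 mm across and 22 mm high, screwed to the table (does not move). Origin: centre of its underside, on the vertical thread axis; z up; x points from the thread axis to the mark. A brass flange (42 mm across, up to 25 mm high) and the threaded brass stub stand at its centre.
- mark (a point): Outer end of the mark, a dark straight line 6 mm wide inlaid radially in the foot's top from 54 to 92 mm from the thread axis; this point lies 92 mm from the axis, 22 mm above the table.
- elbow_block (a point): Middle of the brass elbow's block, on the thread axis, about 80 mm above the table. Flat upright sides 28 mm apart, 28 mm high, from 20 mm behind the thread axis to 16 mm ahead of it towards the outlet, on a round vertical leg 27 mm across. Grip here, from above, on the two flat sides. It sinks 0.5 mm per radian as it is screwed down. Its x axis points the way the outlet points; z up.
- outlet (a point): Centre of the mouth of the elbow's outlet, 66 mm from the thread axis, level with elbow_block. The outlet is a level round tube, 22 mm across, from the block to the mouth, its flared rim 30 mm across. The bore is level, 12.4 mm wide, widens to about 20 mm over the last 6 mm at the mouth, and is 80 mm deep from the mouth.
- bore_end (a point): Centre of the bottom of the elbow's bore, 14 mm beyond the thread axis from the mouth. Bore_end to outlet is the direction in which the outlet points.
- elbow (a joint): Turn of the elbow about the vertical thread axis (rad): 0 when the outlet points exactly at the mark, negative while it still has to be turned clockwise as seen from above, growing as it is screwed down clockwise. It starts 1.2 to 2.6 rad short of the mark and can be turned to 0.7 beyond. It turns with steady friction of about 0.12 N m and stays where it is left.
- rest: Fixed rest for the stem: a wooden strip 170 x 34 x 6 mm with two notched cork blocks 18 mm long, 34 mm wide and 41 mm high, centred at x = -45 and x = +65 mm; the stem lies in the 12 mm wide notches. Origin: centre of its underside; x along the strip and along the stem, z up. The 92 mm between the blocks are free for fingers.
- stem: Loose brass flower on its stem, about 80 g: a round rod 10 mm thick and 190 mm long. Origin: middle of the rod, on its axis; x runs along the rod to the plain tip (tapered over 6 mm) at +95 mm; a flower about 45 mm across sits at the other end, x = -90 to -115 mm. Lying in the rest its axis is level, 40 mm above the table.
- stem_tip (a point): Plain tip of the stem, on its axis, 95 mm from the body's origin. Home, it touches the bottom of the bore (bore_end), with 110 mm of rod outside the mouth. In the bore the stem has 1.2 mm of play all round: let go half-way in, its flower end droops a few degrees; lift it level before pushing on, or it can bind.
- bottle: Bystander: clear plastic bottle with a black cap, 62 mm across, 190 mm high, origin at the centre of its underside.
- tape: Bystander: roll of brown tape lying flat, 84 mm across, 24 mm high, origin at the centre of its underside.
- pliers: Bystander: pliers with red handles lying flat, about 155 mm long, 13 mm high.
- carton: Bystander: fixed open cardboard box with brass flowers in it, 200 x 150 x 55 mm, origin at the centre of its underside.
Not all that is in view belongs to the job. Leave any red or turquoise look-alike of the stand alone.

How it is judged:
On the way, in this order (a step that is already met when the one before it is completed fails the run):
1. the outlet points at the mark (within 0.12 rad) and the elbow is released (value of joint elbow between -0.12 and 0.12 rad and contact force between the fingers and stand below 0.1 N), for 0.2 s.
2. the stem stands 15 to 68 mm deep in the bore and is let go (distance between stem_tip and bore_end between 0.012 and 0.065 m and angle between the x axis of stem and the x axis of bore_end, either way round below 0.25 rad and y of stem_tip in the frame of bore_end between -0.006 and 0.006 m and z of stem_tip in the frame of bore_end between -0.006 and 0.006 m and contact force between the fingers and stem below 0.1 N), for 0.15 s.
3. the stem, still part of the way in, is taken again (or pushed) in its flower half (contact force between the fingers and stem above 0.5 N and x of the grasp point in the frame of stem below 0 m and distance between stem_tip and bore_end between 0.008 and 0.068 m), for 0.1 s.
At the end, for the whole second after the job is handed in: The outlet points at the mark within 0.12 rad, the stem's tip is within 6 mm of the bottom of the bore, the stem lies along the bore within 0.12 rad and is at rest (value of joint elbow between -0.12 and 0.12 rad and distance between stem_tip and bore_end below 0.006 m and angle between the x axis of stem and the x axis of bore_end, either way round below 0.12 rad and linear speed of stem below 0.02 m/s); the robot touches nothing.
It fails at once if the elbow is turned more than 0.25 rad past the mark (value of joint elbow above 0.25 rad).
It fails at once if the bottle is moved more than 30 mm or tipped (distance of bottle from where it was at the start of the episode above 0.03 m or angle between bottle's own z axis and vertical above 0.4 rad).
It fails at once if the tape is moved more than 30 mm (distance of tape from where it was at the start of the episode above 0.03 m).
It fails at once if the pliers are moved more than 30 mm (distance of pliers from where it was at the start of the episode above 0.03 m).
It fails at once if the carton is pushed (contact force between anything else and carton above 10 N).
It also fails if it takes over 67 s, if anything falls off the work surface, if the arm or the gripper's body presses on something with over 40 N, if the wrist force passes 120 N, or if a joint passes its speed limit or range.

ROBOT

A 6-joint arm with a two-finger parallel gripper is mounted at the origin on the work surface. World frame = base frame: x ahead of the robot, y to its left, z up, the work surface at z = 0. Lengths are in m, angles in rad, forces in N, time in s.
With the tool pointing down it reaches from about 0.375 to 0.975 m from the base axis. Payload 3.8 kg.
Tool frame: the origin (TCP) lies between the finger pads; the fingertips stand 19 mm ahead of it and the grasp point (between the pads) is the TCP; z points along the fingers, y is the direction in which the jaws open and shut (so a half turn about z gives the same grasp; the last joint's range is limited). The gripper opens to 85 mm and grips with 20 to 120 N. Pads are 22 mm wide; open, the fingers measure 114 mm over their backs; the gripper's body (76 mm by 85 mm) begins 54 mm behind the grasp point. The pads swing forward as they close: fully open they stand 13 mm farther back than shut.
Start: joints at [1.07, 0.264, 1.604, -0, 1.274, -0.037], TCP at [0.302, 0.604, 0.228] pointing down, gripper open.
Joint ranges: [-2.63, 2.63], [-0.94, 2.18], [0.31, 2.57], [-1.31, 4.45], [0, 2.66], [-2.55, 2.55]. Speed limits (rad/s): [2.57, 2.57, 3.14, 3.14, 3.14, 3.14].

INTERFACE

Orientations are given as a rotation vector (axis times angle).
In Python, from plant import sense, snapshot, hand_in, boxes_of, mark_of gives the robot as it stands. The module is installed in compiled form; this text tells all that it offers.
- The arm moves only by the shell command python3 -m handwheel 'ROWS' [FORCE]. ROWS is JSON, one flat list of numbers, 7 for each row, row after row: the finger opening in mm, from 0 to 85.4, then the shift along the tool's x, y, z in mm, then the turn, a rotation vector about the tool's x, y, z in rad. A call has 1 to 8 rows; each row shifts and turns the commanded pose from where the row before left it, along the tool's axes as they then stand; what a row does not reach is not made up. A row lasts 1/8 s, in which the tool goes at most 62.5 mm and 10.7 degrees, less where a joint would pass 70% of its speed; a pose out of reach is approached as far as the arm can. A call with a gripper value outside its range is refused whole. The fingers move at their own pace and stop on an object; FORCE is the grip in N (left out, the last holds). Time passes only in rows, so rows that do not move let the fingers close. It gives the time, the measured TCP pose, the force and the opening at its end, in the units of the state.
- sense(): the state, without advancing time (a new reading comes with each control period).
- snapshot(name): name is "scene" or "top"; returns a dict with "frame" (384x512x3 uint8, red, green, blue), "z_map" (384x512 float32, m along the optical axis (not along the pixel's ray), 0 where there is no reading), "vertical_fov" (degrees; the focal length in pixels is half the picture's height over the tangent of half this angle, whatever the lens; pixels are square), "cx", "cy" (the principal point, pixels), "world_to_cam" (4x4, takes a point from world to camera coordinates). Camera axes: x right, y up, looking along -z (the intrinsics and any distortion apply to the point x, -y, -z); pixel columns grow to the right and rows downward; lengths in m; the calibration is good to about 2 mm. A picture is of the moment at which its call begins.
- hand_in(): hands the job in, once; it reports no verdict.
Trained networks look in a picture, given as the dict that the camera call returned (one of the last four; its "shot" number tells which), for a name from the list of things; names that differ only in an ending like _2 or _b are one class to them, and where a whole thing is asked for, a point or a joint stands for the part that bears it (a point fixed in the world has none). Each returns a list of dicts, best first, with "score" (0 to 1); they miss things now and then, are a little off and sometimes report something else, mostly with a low value. They report only what shows in the picture. A call takes as long as a camera call. They do not tell look-alikes from the thing itself.
- boxes_of(picture, name): "at" ([x, y, z] in m, in world coordinates, good to about 4 mm: the middle of the surface that is visible of it).
- mark_of(picture, name): "at" ([x, y, z] in m, in world coordinates, good to about 4 mm: a listed point, or the origin of a listed thing).
The state is a dict: "clock": time; "joints": joint angles; "joint_velocities": joint speeds; "tau": joint torques, N m; "ee_pos": TCP position; "tool_rot": TCP orientation; "contact_force": force on the tool from outside, world axes, zero at the start; "moment": the same for the moment, N m; "finger_gap": finger opening in m.
Only numpy, scipy, OpenCV 4.12 (cv2) and the standard library are available. Lean on these libraries where they do the work, as an engineer would, in place of code of your own. Each camera call takes 0.05 s, during which the arm holds its last target.

## Working session

There is one attempt and no reset: what is moved stays moved. The work goes in short steps, Python scripts to look and compute and a shell command to move; the robot and the scene stay as the last step left them, time stands still between calls to the robot, and variables do not carry over. Pictures are saved under pics/ and viewed, and the job is handed in when it is done.

```bash
ls; mkdir -p pics; python3 - <<'E'
from plant import *
import cv2
s=sense();print({k:(v if not hasattr(v,'tolist') else v.tolist()) for k,v in s.items()})
for n in("scene","top"):
    p=snapshot(n);cv2.imwrite(f"pics/{n}0.png",p["frame"][:,:,::-1]);print(n,[k for k in p if k not in("frame","z_map")],p["vertical_fov"],p["cx"],p["cy"])
    for t in ("stand","mark","elbow_block","outlet","bore_end","rest","stem","stem_tip","bottle","tape","pliers","carton"):
        print(t,[([round(float(a),3) for a in d["at"]],round(float(d["score"]),2)) for d in mark_of(p,t)][:4])
E
```

```text
pics
{'clock': 0.0, 'joints': [1.0701006845910346, 0.2647723617491989, 1.6053970113910285, 1.6255819716945766e-05, 1.2736860939615249, -0.03690811055330802], 'joint_velocities': [0.0006821260884371051, 0.00022312525867135223, -0.0014560319132840092, -0.00028604856210347993, 0.00030111044037386866, -0.0013765690375456597], 'tau': [-0.0012808253086404875, -51.512800455093384, -36.730849742889404, -0.00034220508496218827, 0.013109107094351202, -2.9479302838808508e-05], 'ee_pos': [0.3015968167247258, 0.6030401366584764, 0.22633666090128066], 'tool_rot': [-0.7218693152308132, -3.056898391243255, 0.0034196260253948115], 'contact_force': [-0.24415828640943338, -0.47877202815250586, -0.7815286269851719], 'moment': [-0.04293210160721259, -0.014667239436163153, 0.05397773244873132], 'finger_gap': 0.0852431861792436}
scene ['vertical_fov', 'cx', 'cy', 'world_to_cam', 'shot'] 54.42517706507348 253.97415911188725 189.7848744697289
stand [([0.322, 0.39, -0.001], 0.89), ([0.249, -0.299, 0.002], 0.71), ([0.339, 0.151, -0.003], 0.6)]
mark [([0.318, 0.058, 0.024], 0.98), ([0.324, 0.301, 0.021], 0.82),
[... 1075 characters left out ...]
lbow_block [([0.248, -0.303, 0.08], 0.78), ([0.325, 0.392, 0.079], 0.61), ([0.587, 0.118, 0.083], 0.58)]
outlet [([0.322, 0.082, 0.082], 0.79), ([0.327, 0.32, 0.078], 0.77), ([0.652, 0.111, 0.079], 0.75), ([0.253, -0.366, 0.078], 0.65)]
bore_end [([0.34, 0.159, 0.08], 0.81), ([0.575, 0.118, 0.086], 0.8), ([0.318, 0.405, 0.076], 0.78), ([0.585, 0.119, 0.002], 0.29)]
rest [([0.591, -0.289, -0.0], 0.62)]
stem [([0.592, -0.3, 0.04], 0.7)]
stem_tip [([0.622, -0.21, 0.04], 0.71)]
bottle [([0.783, -0.003, 0.003], 0.98)]
tape [([0.722, -0.243, -0.001], 0.86), ([0.592, -0.301, 0.037], 0.51), ([0.59, 0.022, 0.022], 0.31)]
pliers [([0.352, -0.096, -0.002], 0.65)]
carton [([0.559, 0.471, -0.001], 0.65)]
```

```bash
python3 - <<'E'
import cv2
for n in("scene","top"):
    a=cv2.imread(f"pics/{n}0.png");cv2.imwrite(f"pics/{n}0b.png",cv2.resize(a,(800,600),interpolation=cv2.INTER_CUBIC))
E
```

```text
(no output)
```

View pics/scene0b.png

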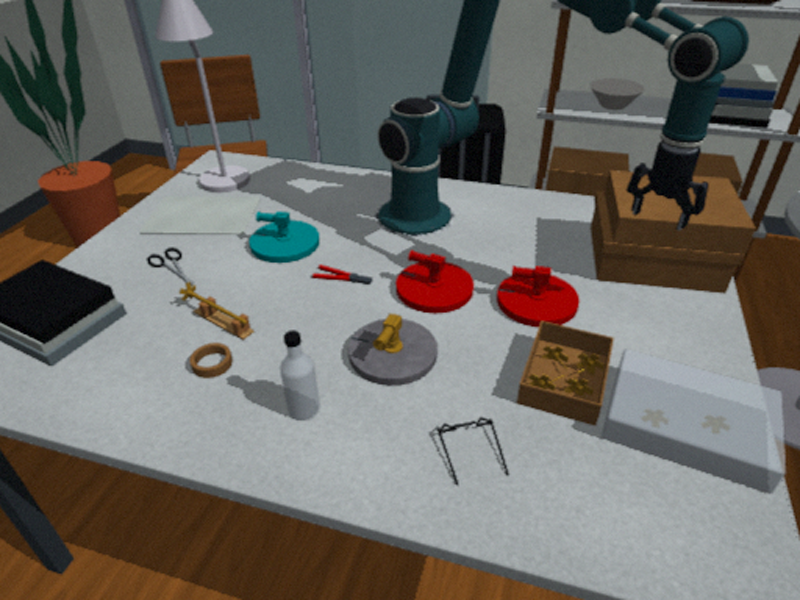

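View pics/top0b.png

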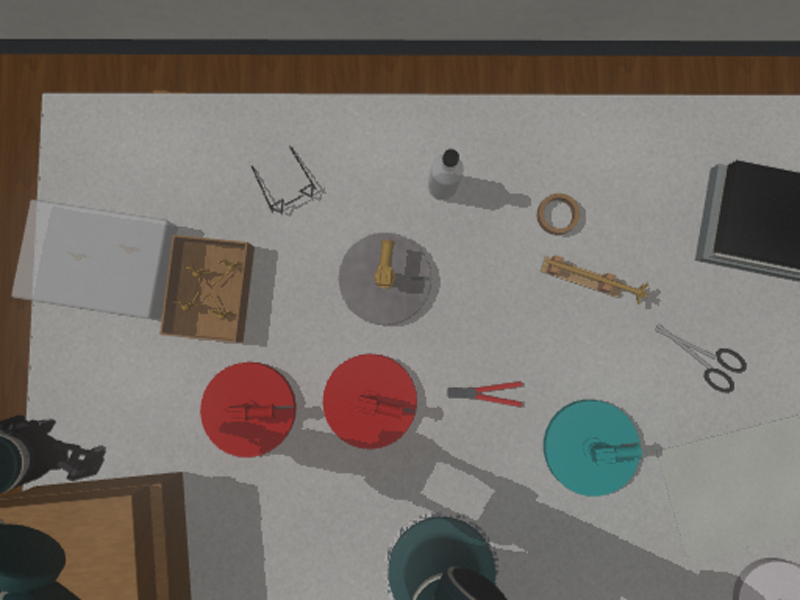

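Four stand-like things in the top view (800x600): grey with brass elbow (388,278), red (248,410), red (370,400), turquoise (593,447). The grey one with the brass elbow fits. I'll confirm it and its mark in an enlarged crop.

```bash
python3 - <<'E'
import cv2,numpy as np
a=cv2.imread("pics/top0.png")[140:220,205:295]
a=cv2.convertScaleAbs(a,alpha=1.3,beta=20)
b=cv2.imread("pics/scene0.png")[190:255,210:290]
cv2.imwrite("pics/crop1.png",np.hstack([cv2.resize(a,(400,356),interpolation=cv2.INTER_CUBIC),cv2.resize(b,(400,356),interpolation=cv2.INTER_CUBIC)]))
E
```

```text
(no output)
```

View pics/crop1.png

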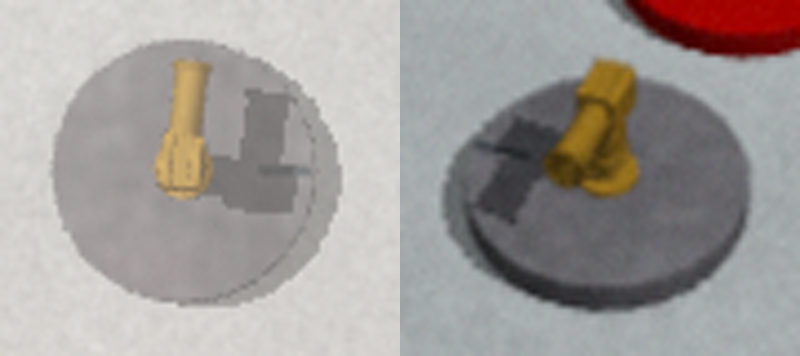

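The crop shows the grey stand with brass elbow (outlet up-image, i.e. +x) and the dark mark at crop (285,170), pointing to -y, inside the elbow's shadow. Next I'll measure it.

```bash
cat > h.py <<'E'
import numpy as np,cv2
from plant import *
from scipy.spatial.transform import Rotation as R
def cloud(p):
    z=p["z_map"];h,w=z.shape;f=h/2/np.tan(np.radians(p["vertical_fov"])/2)
    v,u=np.mgrid[0:h,0:w]
    c=np.stack([(u-p["cx"])/f*z,-(v-p["cy"])/f*z,-z,np.ones_like(z)],-1)
    P=c@np.linalg.inv(p["world_to_cam"]).T
    return P[...,:3],z>0
def brass(p):
    h=cv2.cvtColor(p["frame"],cv2.COLOR_RGB2HSV);return (h[...,0]>14)&(h[...,0]<32)&(h[...,1]>110)
def near(P,c,r): return np.hypot(P[...,0]-c[0],P[...,1]-c[1])<r
def st():
    s=sense();r=R.from_rotvec(s["tool_rot"]).as_matrix()
    print("t",round(s["clock"],2),"tcp",np.round(np.array(s["ee_pos"])*1000,1),"\nx",np.round(r[:,0],3),"y",np.round(r[:,1],3),"z",np.round(r[:,2],3),"\nF",np.round(s["contact_force"],1),"M",np.round(s["moment"],2),"gap",round(s["finger_gap"]*1000,1),"j",np.round(s["joints"],2));return s,r
E
cat > meas.py <<'E'
from h import *
C=np.array([.585,.118])
for n in("top","scene"):
    p=snapshot(n);P,ok=cloud(p);b=brass(p)
    m=near(P,C,.13)&ok&(P[...,2]>.015)&(P[...,2]<.03)&~b
    # stand: min enclosing circle
    q=P[m][:,:2]
    (cx,cy),r=cv2.minEnclosingCircle((q*1000).astype(np.float32));print(n,"stand",cx,cy,r,"top z",np.median(P[m][:,2]))
    e=near(P,C,.1)&ok&b&(P[...,2]>.06);q=P[e]
    print(" brass n",len(q),"zmax",np.percentile(q[:,2],98),"med",np.median(q[:,:2],0))
    (a,bb),wh,ang=cv2.minAreaRect((q[:,:2]*1000).astype(np.float32));print(" rect",a,bb,wh,ang)
    vx,vy,x0,y0=cv2.fitLine((q[:,:2]*1000).astype(np.float32),cv2.DIST_L2,0,.01,.01).ravel();print(" line ang",np.degrees(np.arctan2(vy,vx)),x0,y0)
    for t in("elbow_block","outlet","bore_end","mark","stem","stem_tip","rest"):
        for d in mark_of(p,t):
            at=np.array(d["at"])
            if t in("stem","stem_tip","rest") or near(at,C,.11): print(" ",t,np.round(at*1000),round(float(d["score"]),2))
    s=near(P,[.592,-.3],.14)&ok&b&(P[...,2]>.03)&(P[...,2]<.055)
    q=P[s];vx,vy,x0,y0=cv2.fitLine((q[:,:2]*1000).astype(np.float32),cv2.DIST_HUBER,0,.01,.01).ravel();print(" stem n",len(q),"ang",np.degrees(np.arctan2(vy,vx)),x0,y0,"z",np.median(q[:,2]))
E
python3 meas.py; python3 -c "from h import *;st()"
```

```text
top stand 586.6356811523438 116.96051025390625 94.77120971679688 top z 0.02160550685710272
 brass n 196 zmax 0.09770811700979794 med [0.59868736 0.11521505]
 rect 608.580322265625 114.32620239257812 (26.252744674682617, 84.1608657836914) 82.96531677246094
 line ang -5.311541 604.46515 115.55438
  elbow_block [584. 114.  80.] 0.75
  outlet [652. 110.  81.] 0.56
  bore_end [571. 119.  85.] 0.54
  mark [586.  23.  21.] 0.75
  stem [ 593. -301.   39.] 0.69
  stem_tip [ 622. -208.   39.] 0.58
  rest [ 594. -290.    0.] 0.81
 stem n 165 ang 71.03512 586.9114 -304.32007 z 0.044114602139970316
scene stand 588.2576904296875 116.53935241699219 96.69963073730469 top z 0.022196473651164117
 brass n 207 zmax 0.09712335381814619 med [0.6080771  0.11786073]
 rect 611.78955078125 114.36686706542969 (26.740386962890625, 89.04753875732422) 80.34465789794922
 line ang -10.362095 613.45953 117.52568
  elbow_block [586. 117.  78.] 0.72
  outlet [654. 108.  77.] 0.49
  outlet [589. 121.   2.] 0.26
  bore_end [574. 123.  82.] 0.52
  mark [585.  24.  25.] 0.68
  stem [ 590. -301.   40.] 0.75
  stem_tip [ 619. -207.   42.] 0.56
  rest [ 591. -289.   -2.] 0.64
 stem n 159 ang 71.45918 591.45026 -306.03387 z 0.04359922201924871
t 2.1 tcp [302.  603.7 227.7] 
x [-0.894  0.447 -0.   ] y [0.447 0.894 0.   ] z [ 0.  0. -1.] 
F [ 0.2 -1.   0. ] M [-0.    0.02  0.02] gap 85.5 j [ 1.07  0.26  1.6  -0.    1.27 -0.04]
```

```bash
cat >> h.py <<'E'
def go(x,y,z,yaw,pitch=0.):
    """target TCP mm, direction of tool y in deg from world x, tool down, pitch about tool y deg"""
    s,r=st()
    a=np.radians(yaw);Y=np.array([np.cos(a),np.sin(a),0]);Z=np.array([0,0,-1.]);X=np.cross(Y,Z)
    T=np.stack([X,Y,Z],1)@R.from_rotvec([0,np.radians(pitch),0]).as_matrix()
    d=r.T@(np.array([x,y,z])-np.array(s["ee_pos"])*1000)
    print("shift",np.round(d,1),"turn",np.round(R.from_matrix(r.T@T).as_rotvec(),4))
E
python3 -c "from h import *;go(587,117,140,83)"
```

```text
t 2.1 tcp [302.  603.7 227.7] 
x [-0.894  0.447 -0.   ] y [0.447 0.894 0.   ] z [ 0.  0. -1.] 
F [ 0.2 -1.   0. ] M [-0.    0.02  0.02] gap 85.5 j [ 1.07  0.26  1.6  -0.    1.27 -0.04]
shift [-472.6 -307.8   87.7] turn [ 0.      0.     -0.3416]
```

```bash
python3 -m handwheel '[85,-48,-31,0,0,0,0, 85,-48,-31,0,0,0,0, 85,-48,-31,0,0,0,0, 85,-48,-31,0,0,0,0, 85,-48,-31,0,0,0,0, 85,-48,-31,0,0,0,0, 85,-48,-31,0,0,0,0, 85,-48,-31,0,0,0,0]' 40
python3 -m handwheel '[85,-44,-30,10,0,0,0, 85,-44,-30,10,0,0,0, 85,0,0,30,0,0,-0.17, 85,0,0,30,0,0,-0.17, 85,0,0,0,0,0,0]'
python3 -c "from h import *;go(587,117,80,83)"
```

```text
clock: 3.1
ee_pos: [0.5353, 0.2085, 0.2281]
tool_rot: [0.722, 3.057, 0.001]
contact_force: [0.9, -0.4, 0.2]
finger_gap: 0.0846
clock: 3.72
ee_pos: [0.5839, 0.1164, 0.1447]
tool_rot: [-0.198, -3.129, 0.002]
contact_force: [-0.3, -0.1, -0.7]
finger_gap: 0.0849
t 3.73 tcp [583.9 116.4 144.7] 
x [-0.992  0.126  0.006] y [ 0.126  0.992 -0.002] z [-0.006 -0.001 -1.   ] 
F [-0.3 -0.1 -0.7] M [ 0.02 -0.03 -0.02] gap 84.9 j [ 0.15  0.18  1.86  0.    1.1  -1.29]
shift [-3.4  1.1 64.7] turn [-0.0017 -0.0061 -0.0039]
```

```bash
python3 -m handwheel '[85,-3,1,20,0,0,0, 85,0,0,24,0,0,0, 85,0,0,20,0,0,0, 85,0,0,0,0,0,0]'
python3 -c "
from h import *
go(587,117,80,83)
p=snapshot('scene');cv2.imwrite('pics/s1.png',cv2.resize(p['frame'][150:260,190:310,::-1],(720,660)[:2],interpolation=cv2.INTER_CUBIC)[:600])"
```

```text
clock: 4.22
ee_pos: [0.5879, 0.1177, 0.0817]
tool_rot: [-0.195, -3.132, 0.001]
contact_force: [-0.1, 0.1, 1.4]
finger_gap: 0.0851
t 4.22 tcp [587.9 117.7  81.7] 
x [-0.992  0.124  0.003] y [ 0.124  0.992 -0.001] z [-0.004 -0.001 -1.   ] 
F [-0.1  0.1  1.4] M [-0.01  0.    0.01] gap 85.1 j [ 0.16  0.26  1.9  -0.    0.99 -1.29]
shift [ 0.8 -0.8  1.7] turn [-0.001  -0.0035 -0.0021]
```

View pics/s1.png

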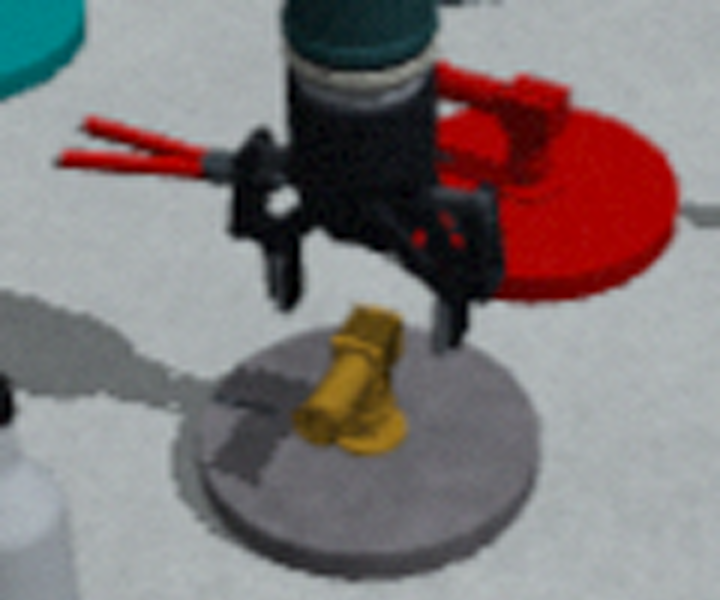

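The block (pic 375,335) sits between the open fingers (285,290) and (448,335). Closing now.

```bash
python3 -m handwheel '[24,0,0,1,0,0,0, 24,0,0,0,0,0,0, 24,0,0,0,0,0,0, 24,0,0,0,0,0,0, 24,0,0,0,0,0,0]' 60
python3 -c "from h import *;go(587,117,80,-0.5)"
```

```text
clock: 4.9
ee_pos: [0.5897, 0.116, 0.084]
tool_rot: [0.193, 3.135, -0.004]
contact_force: [-2.0, -5.3, 5.6]
finger_gap: 0.026
t 4.9 tcp [589.7 116.   84. ] 
x [-0.992  0.123 -0.001] y [ 0.123  0.992 -0.003] z [ 0.001 -0.003 -1.   ] 
F [-2.  -5.3  5.6] M [-0.99  0.33  0.14] gap 26.0 j [ 0.15  0.25  1.9  -0.    0.99 -1.29]
shift [2.8 0.6 4. ] turn [-0.0015  0.0027  1.4566]
```

```bash
python3 -m handwheel '[24,0,-1,0,0,0,0.15, 24,0,0,0,0,0,0.15, 24,0,0,0,0,0,0.15, 24,0,0,0,0,0,0.15, 24,0,0,0,0,0,0.15, 24,0,0,0,0,0,0.15,24,0,0,0,0,0,0.15,24,0,0,0,0,0,0.15]' 60
python3 -m handwheel '[24,0,0,0,0,0,0.1, 24,0,0,0,0,0,0, 24,0,0,0,0,0,0]'
python3 - <<'E'
from h import *
s,r=st()
p=snapshot('top');cv2.imwrite('pics/t2.png',cv2.resize(p['frame'][130:230,190:320,::-1],(780,600),interpolation=cv2.INTER_CUBIC))
for t in("elbow_block","outlet","bore_end","mark"):
  for q in (p,):
    for d in mark_of(q,t):
        if near(np.array(d["at"]),[.587,.117],.11): print(t,np.round(np.array(d["at"])*1000),round(float(d["score"]),2))
E
```

```text
clock: 5.9
ee_pos: [0.5878, 0.1138, 0.0834]
tool_rot: [1.935, 2.474, -0.01]
contact_force: [-6.4, -9.1, 7.5]
finger_gap: 0.0264
clock: 6.28
ee_pos: [0.5875, 0.1137, 0.0833]
tool_rot: [2.052, 2.379, -0.01]
contact_force: [-6.3, -9.3, 6.9]
finger_gap: 0.0256
t 6.28 tcp [587.5 113.7  83.3] 
x [-0.147  0.989 -0.004] y [ 0.989  0.147 -0.005] z [-0.004 -0.005 -1.   ] 
F [-6.3 -9.3  6.9] M [-1.62  1.09 -0.06] gap 25.6 j [ 0.15  0.25  1.9  -0.01  0.99  0.01]
outlet [595.  52.  78.] 0.43
mark [587.  22.  19.] 0.71
```

View pics/t2.png

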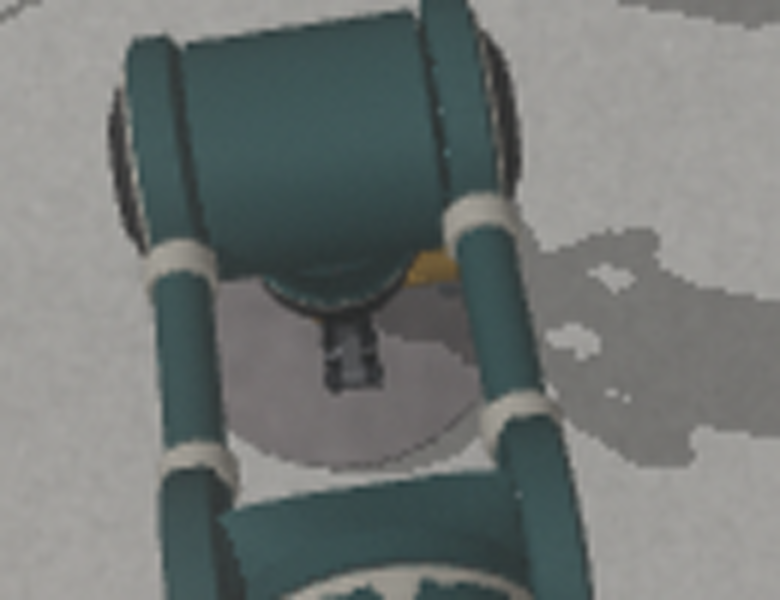

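The arm covers most of the view, but the outlet shows at (430,268), nearly at the mark. The tool heading is -81.5° and the mark is at about -90.5°, so I'll finish the turn, ease the side force, let go and look.

```bash
python3 -m handwheel '[24,-1,-1,-1,0,0,0.08, 24,-1,0,0,0,0,0.075, 24,0,0,0,0,0,0, 24,0,0,0,0,0,0]'
python3 -c "from h import *;st()"
python3 -m handwheel '[85,0,0,0,0,0,0, 85,0,0,0,0,0,0, 85,0,0,0,0,0,0, 85,0,0,0,0,0,0,85,0,0,-40,0,0,0,85,0,0,-60,0,0,0,85,0,-10,0,0,0,0]'
python3 -c "from h import *;go(592,-300,150,-19)"
```

```text
clock: 7.02
ee_pos: [0.5871, 0.1135, 0.0834]
tool_rot: [-2.228, -2.214, 0.005]
contact_force: [-4.6, -4.7, 2.0]
finger_gap: 0.0258
t 7.03 tcp [587.1 113.5  83.4] 
x [ 0.007  1.    -0.002] y [ 1.    -0.007 -0.003] z [-0.003 -0.002 -1.   ] 
F [-4.6 -4.7  2. ] M [-0.73  0.73 -0.1 ] gap 25.8 j [ 0.15  0.25  1.9  -0.    0.99  0.16]
clock: 7.9
ee_pos: [0.5834, 0.1155, 0.1906]
tool_rot: [2.225, 2.207, 0.016]
contact_force: [0.6, -0.2, 0.8]
finger_gap: 0.0851
t 7.9 tcp [583.4 115.5 190.6] 
x [0.008 1.    0.002] y [ 1.    -0.008  0.013] z [ 0.013  0.002 -1.   ] 
F [ 0.6 -0.2  0.8] M [ 0.02  0.   -0.01] gap 85.1 j [0.15 0.13 1.83 0.   1.17 0.16]
shift [-415.5   11.3   39.9] turn [ 0.0124 -0.0042  0.3237]
```

```bash
python3 -m handwheel '[85,-51,2,0,0,0,0,85,-51,2,0,0,0,0,85,-51,2,0,0,0,0,85,-51,2,0,0,0,0,85,-51,2,0,0,0,0,85,-51,2,0,0,0,0,85,-51,0,0,0,0,0.16,85,-51,-10,10,0,0,0.16]'
python3 - <<'E'
from h import *
st()
p=snapshot('top');cv2.imwrite('pics/t3.png',cv2.resize(p['frame'][130:230,200:330,::-1],(780,600),interpolation=cv2.INTER_CUBIC))
C=[.587,.116]
P,ok=cloud(p);e=near(P,C,.1)&ok&brass(p)&(P[...,2]>.07);q=(P[e][:,:2]*1000).astype(np.float32)
print(cv2.minAreaRect(q)); 
# mark: dark px on foot ring
p2=snapshot('scene');cv2.imwrite('pics/s3.png',cv2.resize(p2['frame'][180:270,200:300,::-1],(667,600),interpolation=cv2.INTER_CUBIC))
for pp in(p,p2):
  for t in("elbow_block","outlet","bore_end","mark"):
    for d in mark_of(pp,t):
        if near(np.array(d["at"]),C,.11): print(t,np.round(np.array(d["at"])*1000),round(float(d["score"]),2))
E
```

```text
clock: 8.9
ee_pos: [0.57, -0.2929, 0.1737]
tool_rot: [2.557, 1.822, 0.002]
contact_force: [-0.5, -0.2, 0.4]
finger_gap: 0.0849
t 8.9 tcp [ 570.  -292.9  173.7] 
x [ 0.327  0.945 -0.   ] y [ 0.945 -0.327  0.002] z [ 0.002 -0.001 -1.   ] 
F [-0.5 -0.2  0.4] M [0.03 0.02 0.01] gap 84.9 j [-0.51  0.24  1.74  0.    1.16 -0.18]
((586.7982177734375, 92.70829772949219), (24.956344604492188, 80.67439270019531), 0.5311046242713928)
elbow_block [584. 119.  79.] 0.83
outlet [586.  49.  77.] 0.68
bore_end [584. 134.  83.] 0.53
mark [586.  23.  18.] 0.89
elbow_block [586. 115.  79.] 0.88
outlet [590.  50.  79.] 0.83
bore_end [589. 133.  83.] 0.67
mark [585.  24.  25.] 0.9
```

View pics/t3.png

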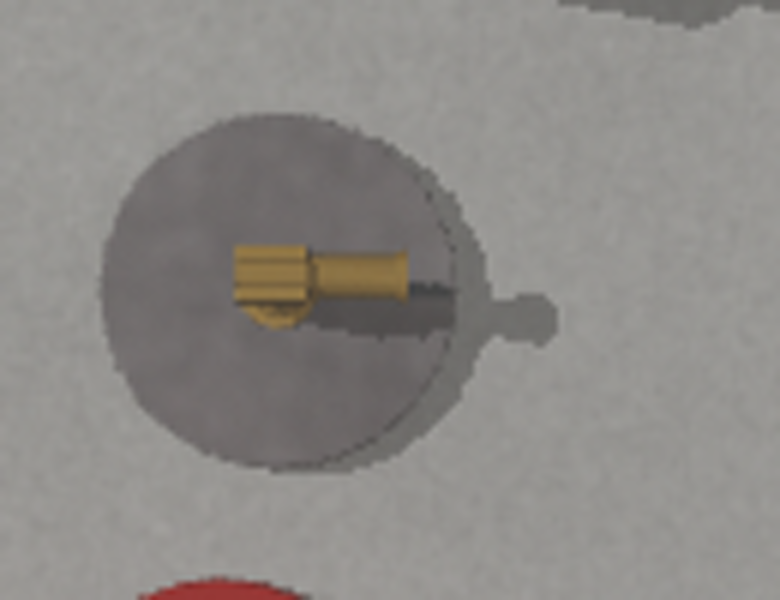

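View pics/s3.png

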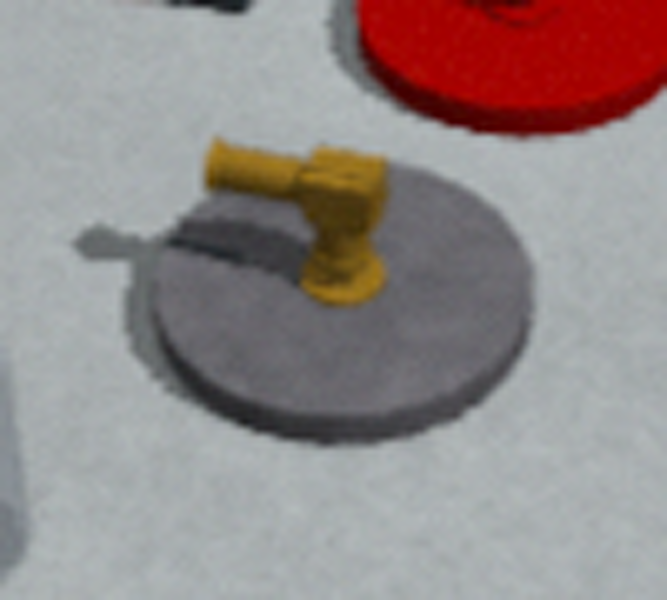

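The elbow points at the mark: outlet at (405,275), block at (270,275), mark just past the rim at (435,288) in the top crop, heading within about 1.5°. It is released. Next is the stem.

```bash
python3 - <<'E'
from h import *
p=snapshot('scene');cv2.imwrite('pics/s4.png',cv2.resize(p['frame'][160:240,90:190,::-1],(750,600),interpolation=cv2.INTER_CUBIC))
go(594.5,-290,100,-18.5)
E
```

```text
t 9.45 tcp [ 569.8 -290.   174. ] 
x [ 0.32   0.947 -0.   ] y [ 0.947 -0.32   0.   ] z [ 0. -0. -1.] 
F [-0.2 -0.1  0.2] M [ 0.01 -0.06 -0.  ] gap 85.2 j [-0.51  0.23  1.74  0.    1.17 -0.18]
shift [ 7.9 23.3 74. ] turn [ 0.0005  0.     -0.0032]
```

View pics/s4.png

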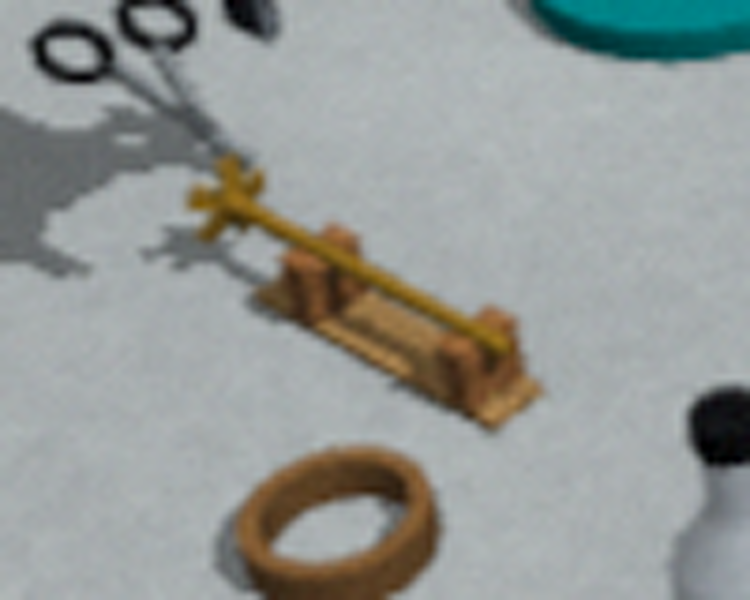

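The stem lies in the rest: flower (228,195), tip (505,345), free gap between the blocks around (390,285). Descending there.

```bash
python3 -m handwheel '[85,4,12,24,0,0,0, 85,4,11,30,0,0,0, 60,0,0,20,0,0,0, 50,0,0,0,0,0,0]' 60
python3 - <<'E'
from h import *
p=snapshot('scene');cv2.imwrite('pics/s5.png',cv2.resize(p['frame'][140:240,80:200,::-1],(720,600),interpolation=cv2.INTER_CUBIC))
go(594.5,-290,40,-18.5)
E
```

```text
clock: 9.95
ee_pos: [0.5918, -0.2896, 0.0972]
tool_rot: [-2.55, -1.827, 0.004]
contact_force: [-0.6, -0.4, 0.2]
finger_gap: 0.0515
t 10.0 tcp [ 592.8 -290.3   98.9] 
x [0.322 0.947 0.   ] y [ 0.947 -0.322 -0.002] z [-0.002  0.001 -1.   ] 
F [ 0.7 -0.7  1.1] M [ 0.01 -0.02  0.07] gap 49.9 j [-0.49  0.34  1.75 -0.    1.05 -0.17]
shift [ 0.8  1.6 58.9] turn [-0.0022 -0.0002 -0.0046]
```

View pics/s5.png

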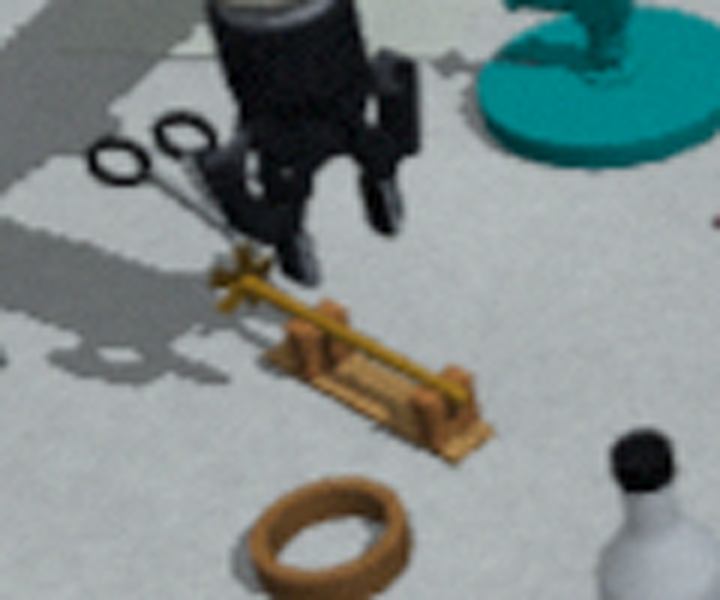

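```bash
python3 -m handwheel '[50,1,1,25,0,0,0, 50,0,0,25,0,0,0, 50,0,0,8,0,0,0, 50,0,0,0,0,0,0]' 60
python3 - <<'E'
from h import *
p=snapshot('scene');cv2.imwrite('pics/s6.png',cv2.resize(p['frame'][140:240,80:200,::-1],(720,600),interpolation=cv2.INTER_CUBIC))
go(594.5,-290,40,-18.5)
E
```

```text
clock: 10.5
ee_pos: [0.595, -0.2904, 0.0423]
tool_rot: [2.554, 1.829, 0.0]
contact_force: [-0.1, -0.3, -0.5]
finger_gap: 0.0501
t 10.55 tcp [ 595.6 -290.7   43. ] 
x [ 0.322  0.947 -0.   ] y [ 0.947 -0.322  0.002] z [ 0.001 -0.001 -1.   ] 
F [0.1 0.  1.3] M [-0.04  0.05 -0.02] gap 50.1 j [-0.49  0.4   1.78 -0.    0.95 -0.16]
shift [ 0.4 -1.2  3. ] turn [ 0.0017  0.0003 -0.0052]
```

View pics/s6.png

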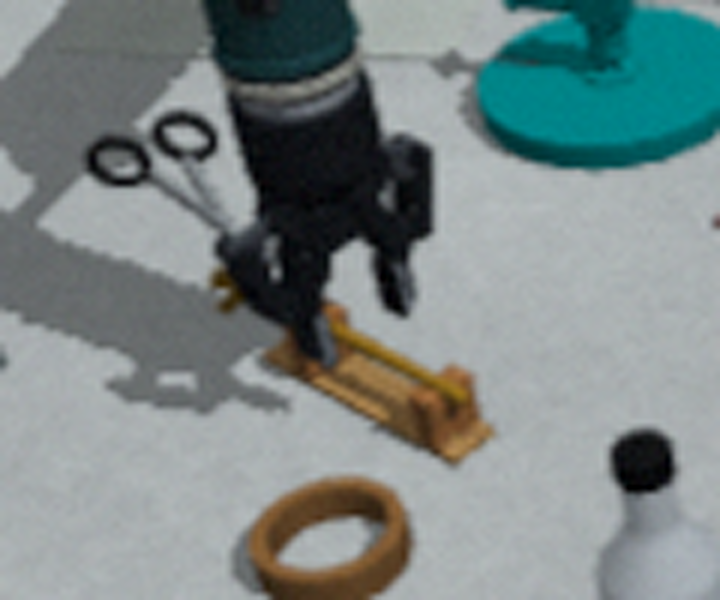

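The fingers straddle the stem, with the grasp centre around (362,335) between the blocks. I'll shift 4 mm toward the tip for clearance and close.

```bash
python3 -m handwheel '[50,4,-1,2,0,0,0, 5,0,0,0,0,0,0, 5,0,0,0,0,0,0, 5,0,0,0,0,0,0, 5,0,0,0,0,0,0, 5,0,0,0,0,0,0]' 60
python3 -c "
from h import *
st()"
```

```text
clock: 11.3
ee_pos: [0.5957, -0.2863, 0.0404]
tool_rot: [2.554, 1.828, 0.001]
contact_force: [-1.0, 1.5, 5.7]
finger_gap: 0.0051
t 11.3 tcp [ 595.7 -286.3   40.4] 
x [ 0.322  0.947 -0.   ] y [ 0.947 -0.322  0.001] z [ 0.001 -0.    -1.   ] 
F [-1.   1.5  5.7] M [ 0.11  0.15 -0.  ] gap 5.1 j [-0.49  0.4   1.79  0.    0.95 -0.16]
```

```bash
python3 -m handwheel '[0,0,0,0,0,0,0, 0,0,0,0,0,0,0]' 60
python3 - <<'E'
from h import *
p=snapshot('scene');cv2.imwrite('pics/s7.png',cv2.resize(p['frame'][140:240,80:200,::-1],(720,600),interpolation=cv2.INTER_CUBIC))
st()
E
```

```text
clock: 11.55
ee_pos: [0.5963, -0.2867, 0.0412]
tool_rot: [2.553, 1.828, 0.002]
contact_force: [-0.0, 0.9, 7.2]
finger_gap: 0.0003
t 11.6 tcp [ 596.3 -286.7   41.2] 
x [ 0.322  0.947 -0.   ] y [ 0.947 -0.322  0.002] z [ 0.002 -0.001 -1.   ] 
F [-0.1  0.3  7.9] M [0.11 0.13 0.01] gap 0.0 j [-0.49  0.4   1.79  0.    0.95 -0.16]
```

View pics/s7.png

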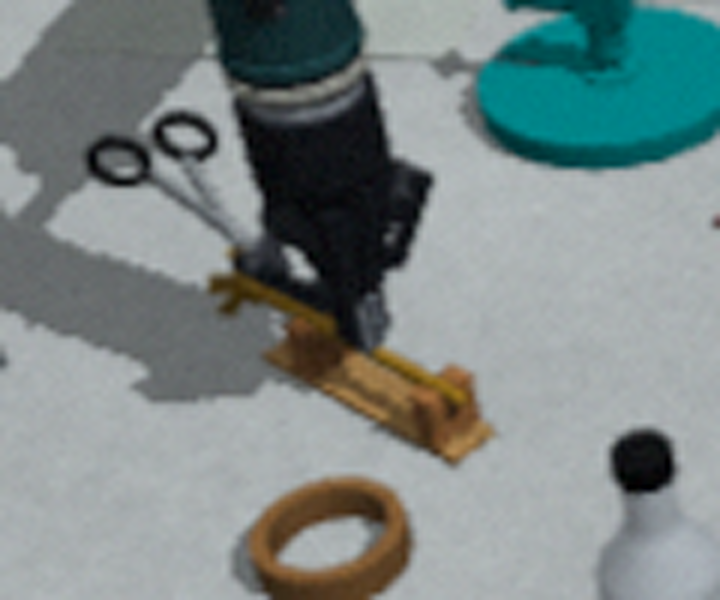

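```bash
python3 - <<'E'
from h import *
p=snapshot('scene');P,ok=cloud(p)
for v in range(190,206,2):
  print(v,[tuple(np.round(P[v,u]*1000).astype(int)) for u in (136,139,142,145)])
t=snapshot('top');cv2.imwrite('pics/t7.png',cv2.resize(t['frame'][140:220,320:440,::-1],(780,520),interpolation=cv2.INTER_CUBIC))
for q in(p,t):
  for n in("stem","stem_tip"): print(n,[(np.round(np.array(d["at"])*1000),round(float(d["score"]),2)) for d in mark_of(q,n)][:2])
E
```

```text
190 [(np.int64(612), np.int64(-286), np.int64(86)), (np.int64(605), np.int64(-279), np.int64(83)), (np.int64(595), np.int64(-275), np.int64(76)), (np.int64(508), np.int64(-329), np.int64(0))]
192 [(np.int64(607), np.int64(-292), np.int64(73)), (np.int64(607), np.int64(-279), np.int64(75)), (np.int64(595), np.int64(-276), np.int64(67)), (np.int64(522), np.int64(-321), np.int64(3))]
194 [(np.int64(607), np.int64(-294), np.int64(63)), (np.int64(606), np.int64(-282), np.int64(65)), (np.int64(598), np.int64(-276), np.int64(60)), (np.int64(529), np.int64(-318), np.int64(-1))]
196 [(np.int64(605), np.int64(-298), np.int64(52)), (np.int64(608), np.int64(-282), np.int64(58)), (np.int64(600), np.int64(-277), np.int64(53)), (np.int64(543), np.int64(-309), np.int64(2))]
198 [(np.int64(576), np.int64(-323), np.int64(16)), (np.int64(599), np.int64(-292), np.int64(40)), (np.int64(601), np.int64(-278), np.int64(45)), (np.int64(552), np.int64(-304), np.int64(1))]
200 [(np.int64(577), np.int64(-325), np.int64(6)), (np.int64(576), np.int64(-313), np.int64(8)), (np.int64(1458), np.int64(407), np.int64(859)), (np.int64(607), np.int64(-263), np.int64(44))]
202 [(np.int64(584), np.int64(-322), np.int64(3)), (np.int64(584), np.int64(-308), np.int64(6)), (np.int64(581), np.int64(-298), np.int64(6)), (np.int64(583), np.int64(-284), np.int64(10))]
204 [(np.int64(599), np.int64(-312), np.int64(8)), (np.int64(593), np.int64(-303), np.int64(5)), (np.int64(592), np.int64(-292), np.int64(7)), (np.int64(590), np.int64(-280), np.int64(8))]
stem [(array([ 591., -300.,   40.]), 0.56)]
stem_tip [(array([ 619., -210.,   41.]), 0.72)]
stem [(array([ 590., -303.,   36.]), 0.67), (array([ 589., -290.,   -2.]), 0.37)]
stem_tip [(array([ 625., -209.,   38.]), 0.4)]
```

View pics/t7.png

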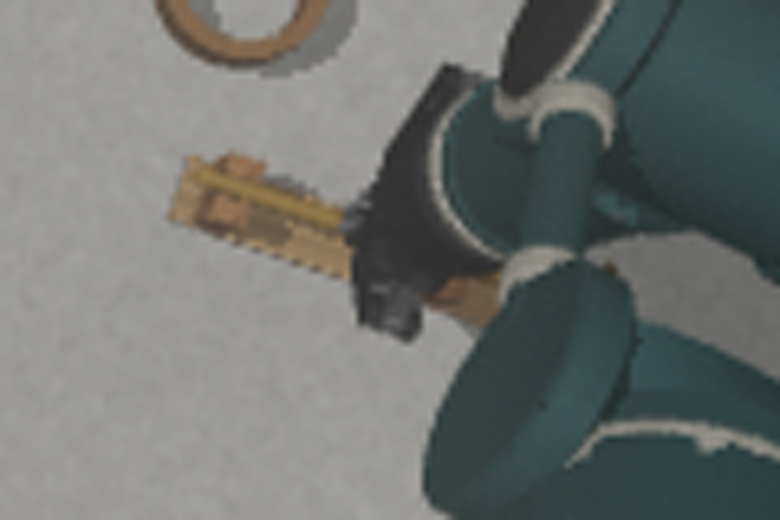

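The fingers closed on top of the rod instead of around it: the depth map puts the fingertips at z≈45 mm where 22 mm was expected. I'll raise and measure the true fingertip height against the TCP reading.

```bash
python3 -m handwheel '[0,0,0,-15,0,0,0, 0,0,0,-15,0,0,0, 0,0,0,0,0,0,0]' 60
cat > tip.py <<'E'
from h import *
s,r=st()
c=np.array(s["ee_pos"])
p=snapshot('scene');P,ok=cloud(p)
hsv=cv2.cvtColor(p["frame"],cv2.COLOR_RGB2HSV)
m=near(P,c,.06)&ok&(hsv[...,1]<90)&(hsv[...,2]<120)&(P[...,2]>.03)
q=P[m];i=np.argsort(q[:,2])[:12];print(np.round(q[i]*1000).astype(int).tolist())
v,u=np.nonzero(m);print("rows",v[i].tolist(),"cols",u[i].tolist())
E
python3 tip.py
python3 -m handwheel '[60,0,0,0,0,0,0,60,0,0,0,0,0,0,60,0,0,0,0,0,0]' 60
python3 tip.py
```

```text
clock: 12.28
ee_pos: [0.5967, -0.2869, 0.0719]
tool_rot: [2.551, 1.827, 0.003]
contact_force: [0.9, -0.7, -0.4]
finger_gap: -0.0
t 12.28 tcp [ 596.7 -286.9   71.9] 
x [ 0.322  0.947 -0.001] y [ 0.947 -0.322  0.004] z [ 0.003 -0.002 -1.   ] 
F [ 0.9 -0.7 -0.4] M [0.02 0.01 0.05] gap -0.0 j [-0.49  0.37  1.77 -0.    1.   -0.16]
[[593, -346, 33], [594, -344, 39], [569, -339, 39], [591, -346, 40], [580, -334, 48], [606, -283, 78], [605, -280, 78], [600, -279, 79], [595, -278, 80], [604, -283, 81], [592, -279, 82], [586, -278, 82]]
rows [196, 195, 191, 194, 191, 191, 191, 190, 189, 190, 188, 187] cols [127, 127, 132, 127, 131, 138, 139, 140, 141, 138, 141, 142]
clock: 12.7
ee_pos: [0.5949, -0.286, 0.0691]
tool_rot: [-2.554, -1.828, 0.001]
contact_force: [0.6, -0.1, 0.5]
finger_gap: 0.0546
t 12.7 tcp [ 594.9 -286.    69.1] 
x [0.322 0.947 0.   ] y [ 0.947 -0.322 -0.001] z [-0.001  0.    -1.   ] 
F [ 0.6 -0.1  0.5] M [ 0.03 -0.    0.02] gap 54.6 j [-0.49  0.37  1.77 -0.    1.   -0.16]
[[583, -327, 34], [569, -330, 41], [567, -331, 44], [567, -279, 77], [563, -285, 77], [566, -267, 78], [626, -286, 80], [629, -292, 81], [630, -287, 82], [572, -267, 83], [562, -268, 84], [626, -285, 84]]
rows [195, 191, 190, 185, 184, 185, 194, 194, 194, 185, 183, 193] cols [133, 134, 134, 145, 144, 148, 134, 132, 133, 147, 148, 134]
```

Fingertips are about 5 mm above the TCP reading, not 19 mm below it, so the effective tool is about 24 mm shorter. I'll go down that much further, watching force and depth.

```bash
python3 -m handwheel '[50,0,0,15,0,0,0, 50,0,0,15,0,0,0, 50,0,0,8,0,0,0, 50,0,0,0,0,0,0]' 60
python3 tip.py
python3 -m handwheel '[50,0,0,6,0,0,0, 50,0,0,6,0,0,0, 50,0,0,0,0,0,0]' 60
python3 tip.py
python3 - <<'E'
from h import *
p=snapshot('scene');cv2.imwrite('pics/s8.png',cv2.resize(p['frame'][140:240,80:200,::-1],(720,600),interpolation=cv2.INTER_CUBIC))
E
```

```text
clock: 13.25
ee_pos: [0.5941, -0.2856, 0.0299]
tool_rot: [-2.552, -1.827, 0.002]
contact_force: [0.6, 0.5, -0.3]
finger_gap: 0.0502
t 13.25 tcp [ 594.1 -285.6   29.9] 
x [0.322 0.947 0.   ] y [ 0.947 -0.322 -0.003] z [-0.003  0.001 -1.   ] 
F [ 0.6  0.5 -0.3] M [-0.01  0.04  0.01] gap 50.2 j [-0.49  0.41  1.8  -0.    0.93 -0.16]
[[563, -323, 33], [567, -283, 36], [624, -294, 37], [573, -272, 38], [571, -276, 40], [569, -266, 41], [568, -282, 41], [628, -287, 41], [622, -286, 42], [568, -322, 42], [571, -268, 42], [566, -287, 43]]
rows [192, 194, 203, 195, 194, 194, 193, 203, 202, 191, 194, 192] cols [137, 146, 135, 148, 147, 150, 146, 136, 137, 136, 149, 145]
clock: 13.68
ee_pos: [0.5947, -0.2859, 0.019]
tool_rot: [-2.553, -1.828, 0.001]
contact_force: [-0.8, 0.5, 0.2]
finger_gap: 0.0501
t 13.68 tcp [ 594.7 -285.9   19. ] 
x [0.322 0.947 0.   ] y [ 0.947 -0.322 -0.001] z [-0.001  0.001 -1.   ] 
F [-0.8  0.5  0.2] M [0.05 0.04 0.03] gap 50.1 j [-0.49  0.43  1.8  -0.    0.91 -0.16]
[[571, -279, 30], [626, -290, 30], [628, -292, 31], [628, -284, 33], [571, -282, 34], [624, -286, 34], [626, -289, 34], [572, -265, 34], [574, -268, 35], [567, -284, 35], [576, -271, 36], [628, -291, 36]]
rows [196, 205, 205, 205, 195, 204, 204, 196, 196, 194, 196, 204] cols [147, 136, 135, 137, 146, 137, 136, 150, 149, 146, 148, 135]
```

View pics/s8.png

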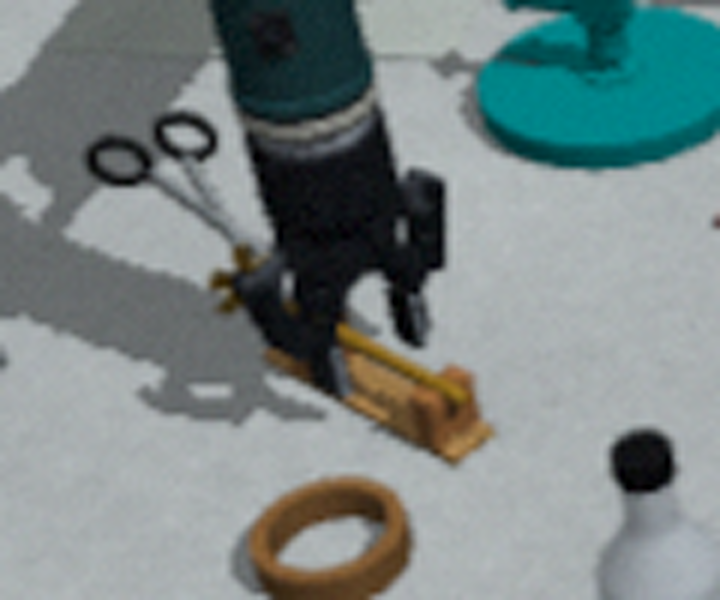

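The fingers now reach well past the rod: the near tip (335,385) is down by the strip. Closing.

```bash
python3 -m handwheel '[2,0,0,2,0,0,0, 2,0,0,0,0,0,0, 2,0,0,0,0,0,0, 2,0,0,0,0,0,0, 2,0,0,0,0,0,0, 2,0,0,0,0,0,0]' 60
python3 -c "
from h import *
st()"
```

```text
clock: 14.52
ee_pos: [0.5953, -0.2862, 0.0178]
tool_rot: [2.554, 1.829, 0.0]
contact_force: [-0.4, 0.0, 0.7]
finger_gap: 0.0079
t 14.53 tcp [ 595.3 -286.2   17.8] 
x [ 0.322  0.947 -0.   ] y [ 0.947 -0.322  0.   ] z [ 0. -0. -1.] 
F [-0.4  0.   0.7] M [-0.   -0.03 -0.01] gap 7.9 j [-0.49  0.43  1.8   0.    0.91 -0.16]
```

```bash
python3 -m handwheel '[2,0,0,-10,0,0,0, 2,0,0,-20,0,0,0, 2,0,0,-20,0,0,0, 2,0,0,-12,0,0,0,2,0,0,0,0,0,-0.16,2,0,0,0,0,0,-0.16,2,0,0,0,0,0,0]'
cat > stem.py <<'E'
from h import *
import sys
s,r=st();c=np.array(s["ee_pos"])
for n in("top","scene"):
    p=snapshot(n);P,ok=cloud(p);b=brass(p)
    # rod & flower pixels ahead/behind of gripper
    m=ok&b&(np.abs(P[...,0]-.59)<.05)&(P[...,1]<.04)&(P[...,1]>-.45)&(P[...,2]>.05)
    q=P[m]*1000
    if len(q)>20:
        rod=q[q[:,1]>q[:,1].min()+32]
        print(n,len(q),"ymax",np.round(np.percentile(q[:,1],[0,99.5]),1))
        k=rod[:,1];A=np.stack([k-k.mean(),np.ones_like(k)],1)
        for ax in(0,2):
            cf=np.linalg.lstsq(A,rod[:,ax],rcond=None)[0];print("  axis",ax,"slope deg",np.degrees(np.arctan(cf[0])).round(2),"at y",k.mean().round(1),cf[1].round(1))
    for t in("stem","stem_tip","outlet","bore_end"): print("  ",t,[(np.round(np.array(d["at"])*1000).astype(int).tolist(),round(float(d["score"]),2)) for d in mark_of(p,t) if abs(d["at"][0]-.59)<.06][:2])
    if n=="scene": cv2.imwrite(sys.argv[1],cv2.resize(p['frame'][140:260,90:290,::-1],(800,480),interpolation=cv2.INTER_CUBIC))
E
python3 stem.py pics/s9.png
```

```text
clock: 15.4
ee_pos: [0.5954, -0.2862, 0.0805]
tool_rot: [2.232, 2.21, 0.0]
contact_force: [0.2, 0.3, -1.0]
finger_gap: 0.008
t 15.4 tcp [ 595.4 -286.2   80.5] 
x [ 0.01  1.   -0.  ] y [ 1.    -0.01   0.001] z [ 0.001 -0.    -1.   ] 
F [ 0.2  0.3 -1. ] M [ 0.07  0.01 -0.03] gap 8.0 j [-0.49  0.36  1.77 -0.    1.02 -0.48]
top 77 ymax [-285.2 -204. ]
  axis 0 slope deg 0.3 at y -228.4 594.8
  axis 2 slope deg 0.37 at y -228.4 106.6
   stem [([597, -302, 103], 0.66), ([587, 133, 85], 0.56)]
   stem_tip [([600, -206, 105], 0.67)]
   outlet [([587, 51, 80], 0.75)]
   bore_end [([589, 132, 85], 0.8)]
scene 125 ymax [-406.2 -206.4]
  axis 0 slope deg -0.89 at y -282.1 600.1
  axis 2 slope deg -7.59 at y -282.1 118.8
   stem [([592, -300, 102], 0.72)]
   stem_tip [([596, -208, 104], 0.43)]
   outlet [([592, -288, -2], 0.74), ([590, 49, 79], 0.71)]
   bore_end [([587, 132, 83], 0.58)]
```

View pics/s9.png

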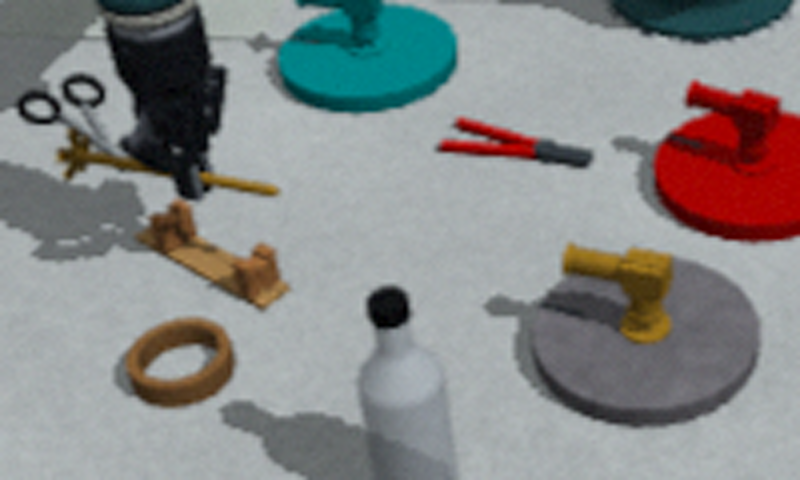

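The stem is held level: flower (72,155), tip (275,190) in the crop. Grip is 80 mm behind the tip, and the rod axis is about 22 mm above the TCP reading. Now to measure the outlet tube accurately.

```bash
python3 - <<'E'
from h import *
for n in("top","scene"):
    p=snapshot(n);P,ok=cloud(p);b=brass(p)
    m=ok&b&(np.abs(P[...,0]-.587)<.03)&(P[...,1]<.094)&(P[...,1]>.058)&(P[...,2]>.06)
    q=P[m]*1000
    # fit horizontal cylinder r=11: axis x=a+s*(y-75), z=c
    from scipy.optimize import least_squares
    f=lambda t:np.hypot(q[:,0]-t[0]-t[1]*(q[:,1]-75),q[:,2]-t[2])-11
    o=least_squares(f,[587,0,79],loss="soft_l1",f_scale=1.0);print(n,len(q),"tube x",o.x[0],"slope deg",np.degrees(o.x[1]),"z",o.x[2],"rms",np.sqrt(np.mean(o.fun**2)))
    m=ok&b&(np.abs(P[...,0]-.597)<.02)&(P[...,1]<-.2)&(P[...,1]>-.262)&(P[...,2]>.07)&(P[...,2]<.13)
    q=P[m]*1000
    f=lambda t:np.hypot(q[:,0]-t[0]-t[1]*(q[:,1]+230),q[:,2]-t[2])-5
    o=least_squares(f,[595,0,102],loss="soft_l1",f_scale=1.0);print(n,len(q),"rod x",o.x[0],"slope deg",np.degrees(o.x[1]),"z",o.x[2],"rms",np.sqrt(np.mean(o.fun**2)))
s,r=st()
E
```

```text
top 71 tube x 587.1307383312626 slope deg 1.9560361677373475 z 79.43673853855346 rms 1.8047200505934333
top 59 rod x 595.2564534471628 slope deg 3.7289370774974224 z 102.16987505318582 rms 1.6229615117768637
scene 66 tube x 587.2967815277929 slope deg 0.21004055136761116 z 80.20071670737661 rms 2.065850842447213
scene 36 rod x 597.276883075728 slope deg -7.210865552485081 z 102.21593364031423 rms 1.7942496819751794
t 16.0 tcp [ 595.2 -286.1   79.6] 
x [0.008 1.    0.   ] y [ 1.    -0.008 -0.   ] z [-0.  0. -1.] 
F [ 0.5 -0.6 -0.1] M [-0.02 -0.   -0.04] gap 8.0 j [-0.49  0.36  1.77  0.    1.01 -0.48]
```

```bash
python3 -m handwheel '[2,46,-2,0,0,0,0, 2,46,-2,2,0,0,0, 2,46,-2,5,0,0,0, 2,46,-1.5,10,0,0,0,2,36,-1,5,0,0,0,2,0,0,0,0,0,0,2,0,0,0,0,0,0]'
python3 - <<'E'
from h import *
from scipy.optimize import least_squares
s,r=st();c=np.array(s["ee_pos"])
for n in("top","scene"):
    p=snapshot(n);P,ok=cloud(p);b=brass(p)
    m=ok&b&(np.abs(P[...,0]-.587)<.03)&(P[...,1]<c[1]+.075)&(P[...,1]>c[1]+.015)&(P[...,2]>.06)&(P[...,2]<.1)
    q=P[m]*1000
    f=lambda t:np.hypot(q[:,0]-t[0]-t[1]*(q[:,1]-q[:,1].mean()),q[:,2]-t[2])-5
    if len(q)>15:
        o=least_squares(f,[587,0,79],loss="soft_l1",f_scale=1.0);print(n,len(q),"rod x",o.x[0],"slope deg",np.degrees(o.x[1]),"z",o.x[2])
    print([(np.round(np.array(d["at"])*1000).astype(int).tolist(),round(float(d["score"]),2)) for t in("stem_tip","outlet") for d in mark_of(p,t)][:4])
    cv2.imwrite(f"pics/{n}10.png",cv2.resize(p['frame'][120:240,170:330,::-1],(800,600),interpolation=cv2.INTER_CUBIC))
E
```

```text
clock: 16.88
ee_pos: [0.5888, -0.0664, 0.058]
tool_rot: [2.229, 2.213, 0.0]
contact_force: [0.1, -0.9, -0.5]
finger_gap: 0.0082
t 16.88 tcp [588.8 -66.4  58. ] 
x [ 0.007  1.    -0.001] y [ 1.    -0.007  0.001] z [ 0.001 -0.001 -1.   ] 
F [ 0.1 -0.9 -0.5] M [ 0.04 -0.02 -0.04] gap 8.2 j [-0.15  0.27  1.93 -0.    0.94 -0.15]
top 34 rod x 586.0111809856486 slope deg 0.732698802848634 z 82.06410545963224
[([592, 15, 81], 0.45), ([322, 85, 82], 0.62), ([328, 325, 80], 0.62), ([251, -364, 78], 0.61)]
scene 42 rod x 591.5554128341037 slope deg -4.377611842051696 z 80.07126462760785
[([589, 14, 83], 0.75), ([327, 323, 81], 0.78), ([588, 48, 76], 0.57), ([323, 80, 83], 0.56)]
```

View pics/scene10.png

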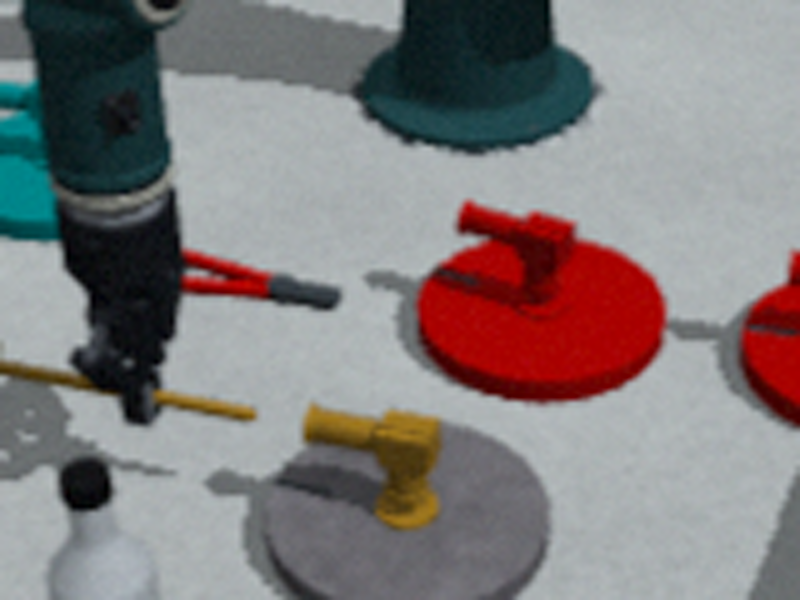

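View pics/top10.png

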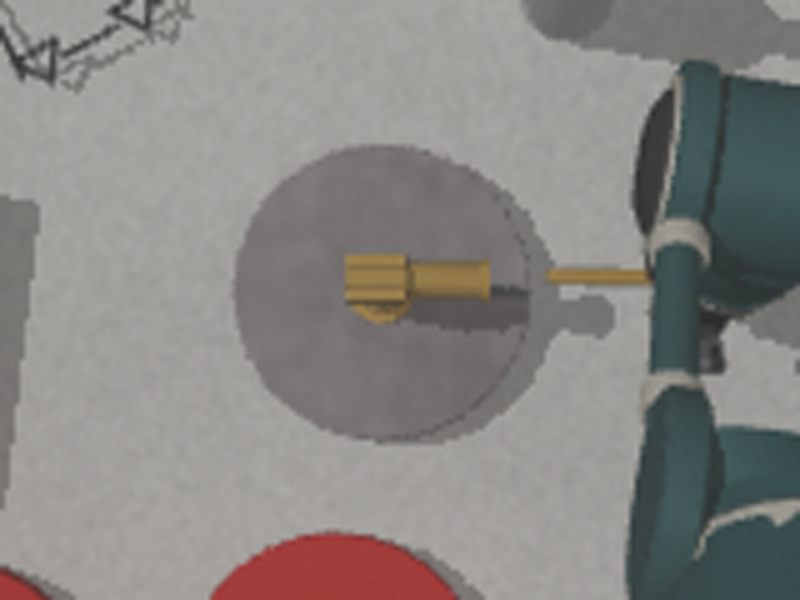

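Rod and outlet are nearly aligned: tip (252,414), mouth (310,423) in the scene crop. I'll triangulate both axes from both pictures to trim the last offset and tilt.

```bash
cat > tri.py <<'E'
from h import *
c=np.array(sense()["ee_pos"])
L={}
def planes(p,box):
    P,ok=cloud(p);b=brass(p);h=cv2.cvtColor(p["frame"],cv2.COLOR_RGB2HSV)
    y0,y1,zr=box
    m=ok&b&(np.abs(P[...,0]-.588)<.035)&(P[...,1]>y0)&(P[...,1]<y1)&(P[...,2]>zr)&(P[...,2]<.11)
    pts=[]
    for u in np.unique(np.nonzero(m)[1]):
        v=np.nonzero(m[:,u])[0]
        if len(v)>=2: pts.append((u,(v.min()+v.max())/2))
    pts=np.array(pts[1:-1],np.float32)
    vx,vy,x0,y0=cv2.fitLine(pts,cv2.DIST_HUBER,0,.01,.01).ravel()
    f=p["frame"].shape[0]/2/np.tan(np.radians(p["vertical_fov"])/2)
    W=np.linalg.inv(p["world_to_cam"]);C=W[:3,3]
    ray=lambda u,v:W[:3,:3]@np.array([(u-p["cx"])/f,-(v-p["cy"])/f,-1])
    n=np.cross(ray(x0,y0),ray(x0+50*vx,y0+50*vy));n/=np.linalg.norm(n)
    return n,n@C,len(pts)
ps=[snapshot("top"),snapshot("scene")]
for name,box,ye in(("rod",(c[1]+.018,min(c[1]+.078,.04),.06),50),("tube",(.058,.098,.06),50)):
    a=[planes(p,box) for p in ps]
    d=np.cross(a[0][0],a[1][0]);d/=d[1]
    def at(y): 
        A=np.array([[a[0][0][0],a[0][0][2]],[a[1][0][0],a[1][0][2]]]);B=[a[i][1]-a[i][0][1]*y for i in(0,1)];return np.linalg.solve(A,B)*1000
    print(name,"n",a[0][2],a[1][2],"yaw(+ to +x) deg",np.degrees(np.arctan(d[0])).round(2),"pitch up deg",np.degrees(np.arctan(d[2])).round(2),"x,z at y=.05",at(.05).round(1),"at .0",at(0.).round(1),"at .08",at(.08).round(1))
E
python3 tri.py
```

```text
rod n 16 15 yaw(+ to +x) deg -0.17 pitch up deg 0.13 x,z at y=.05 [589.7  81.2] at .0 [589.8  81.1] at .08 [589.6  81.3]
tube n 12 10 yaw(+ to +x) deg 0.06 pitch up deg -1.85 x,z at y=.05 [586.7  80.4] at .0 [586.7  82. ] at .08 [586.8  79.5]
```

```bash
python3 -m handwheel '[2,10,-2.5,1.3,0,0,0, 2,12,0,0,0,0,0, 2,0,0,0,0,0,0]'
python3 tri.py
python3 -m handwheel '[2,10,0,0,0,0,0, 2,10,0,0,0,0,0, 2,0,0,0,0,0,0]'
python3 -c "
from h import *
st()"
```

```text
clock: 17.65
ee_pos: [0.586, -0.0428, 0.0563]
tool_rot: [-2.228, -2.214, 0.0]
contact_force: [1.0, 0.1, -2.0]
finger_gap: 0.0078
rod n 14 15 yaw(+ to +x) deg -1.49 pitch up deg -2.45 x,z at y=.05 [585.7  77.1] at .0 [587.   79.3] at .08 [584.9  75.8]
tube n 12 10 yaw(+ to +x) deg 0.06 pitch up deg -1.85 x,z at y=.05 [586.7  80.4] at .0 [586.7  82. ] at .08 [586.8  79.5]
clock: 18.12
ee_pos: [0.5863, -0.0232, 0.0564]
tool_rot: [-2.229, -2.214, -0.0]
contact_force: [0.2, 0.0, -0.8]
finger_gap: 0.0079
t 18.12 tcp [586.3 -23.2  56.4] 
x [0.007 1.    0.   ] y [ 1.    -0.007 -0.   ] z [-0.  0. -1.] 
F [ 0.2  0.  -0.8] M [ 0.03 -0.04  0.01] gap 7.9 j [-0.08  0.26  1.95  0.    0.93 -0.08]
```

No contact force, and the tip is about 7 mm into the flare. Going on.

```bash
python3 -m handwheel '[2,5,0,0,0,0,0, 2,5,0,0,0,0,0, 2,0,0,0,0,0,0]'
python3 -m handwheel '[2,5,0,0,0,0,0, 2,5,0,0,0,0,0, 2,0,0,0,0,0,0]'
python3 -c "
from h import *
st()"
```

```text
clock: 18.5
ee_pos: [0.5864, -0.0138, 0.0564]
tool_rot: [-2.23, -2.213, 0.0]
contact_force: [0.4, -0.1, -0.8]
finger_gap: 0.0081
clock: 18.88
ee_pos: [0.5865, -0.0037, 0.0564]
tool_rot: [-2.23, -2.213, -0.0]
contact_force: [-0.3, -0.2, -1.0]
finger_gap: 0.0081
t 18.88 tcp [586.5  -3.7  56.4] 
x [0.008 1.    0.   ] y [ 1.    -0.008 -0.   ] z [-0.  0. -1.] 
F [-0.3 -0.2 -1. ] M [0.   0.03 0.03] gap 8.1 j [-0.05  0.26  1.95  0.    0.93 -0.04]
```

```bash
python3 -m handwheel '[2,6,0,0,0,0,0, 2,6,0,0,0,0,0, 2,6,0,0,0,0,0,2,6,0,0,0,0,0, 2,0,0,0,0,0,0]'
python3 - <<'E'
from h import *
st()
for n in("top","scene"):
    p=snapshot(n)
    print([(t,np.round(np.array(d["at"])*1000).astype(int).tolist(),round(float(d["score"]),2)) for t in("stem","outlet","bore_end") for d in mark_of(p,t) if near(np.array(d["at"]),[.587,.05],.15)][:4])
    cv2.imwrite(f"pics/{n}11.png",cv2.resize(p['frame'][120:240,170:330,::-1],(800,600),interpolation=cv2.INTER_CUBIC))
E
```

```text
clock: 19.5
ee_pos: [0.5867, 0.0205, 0.0564]
tool_rot: [2.229, 2.213, 0.0]
contact_force: [0.2, 0.1, -1.2]
finger_gap: 0.0075
t 19.5 tcp [586.7  20.5  56.4] 
x [ 0.007  1.    -0.   ] y [ 1.    -0.007  0.   ] z [ 0. -0. -1.] 
F [ 0.2  0.1 -1.2] M [-0.01 -0.01  0.03] gap 7.5 j [-0.01  0.26  1.95 -0.    0.93 -0.  ]
[('outlet', [586, 53, 78], 0.62), ('bore_end', [589, 131, 81], 0.46)]
[('stem', [587, 115, 77], 0.75), ('stem', [584, 8, 79], 0.53), ('outlet', [587, 49, 78], 0.87), ('bore_end', [586, 138, 84], 0.84)]
```

View pics/scene11.png

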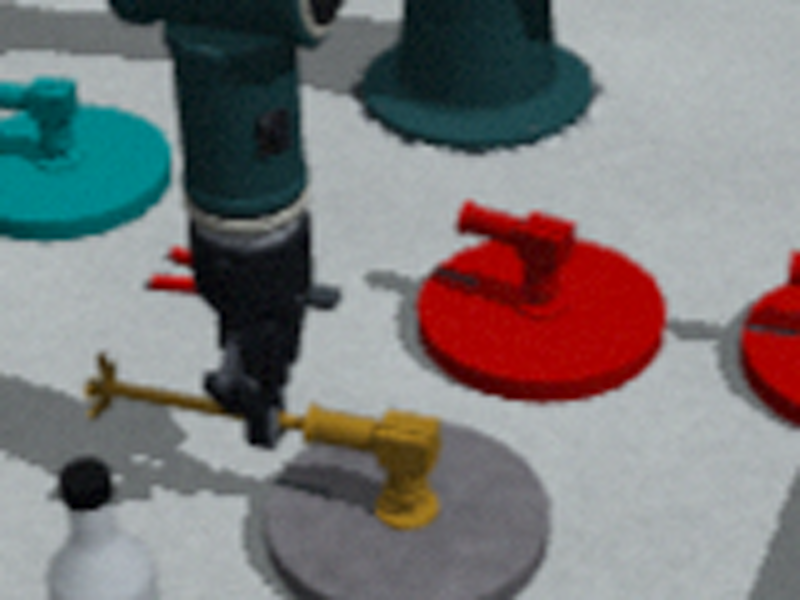

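View pics/top11.png

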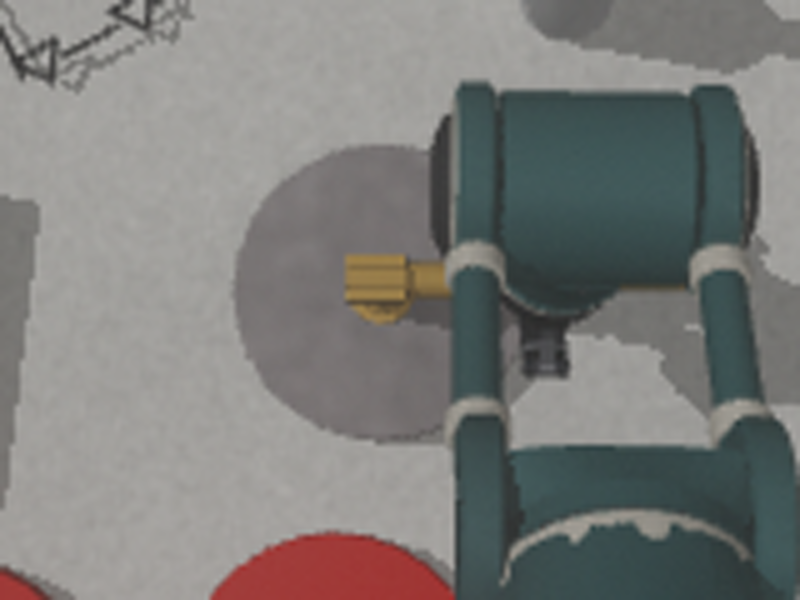

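The rod has entered the outlet about 50 mm (mouth at (308,423), rod straight into it). Let go.

```bash
python3 -m handwheel '[20,0,0,0,0,0,0, 50,0,0,0,0,0,0, 80,0,0,0,0,0,0, 80,0,0,0,0,0,0,80,0,0,0,0,0,0,80,0,0,0,0,0,0]'
python3 -m handwheel '[80,-20,0,0,0,0,0, 80,-20,0,0,0,0,0,80,-20,0,0,0,0,0,80,-14,0,0,0,0,0,80,0,0,0,0,0,0]'
python3 - <<'E'
from h import *
st()
p=snapshot("scene");P,ok=cloud(p)
cv2.imwrite(f"pics/scene12.png",cv2.resize(p['frame'][130:230,160:280,::-1],(720,600),interpolation=cv2.INTER_CUBIC))
q=P[ok&brass(p)&(np.abs(P[...,0]-.587)<.03)&(P[...,1]<.045)&(P[...,1]>-.12)&(P[...,2]>.03)]*1000
for y in range(-110,45,10):
    k=q[np.abs(q[:,1]-y)<5]
    if len(k): print(y,len(k),np.round(np.median(k,0),1),np.percentile(k[:,2],95).round(1))
E
```

```text
clock: 20.65
ee_pos: [0.5867, 0.0199, 0.0564]
tool_rot: [-2.23, -2.213, 0.0]
contact_force: [-0.4, 0.9, -0.5]
finger_gap: 0.0803
clock: 21.28
ee_pos: [0.5861, -0.0556, 0.0564]
tool_rot: [-2.233, -2.21, -0.0]
contact_force: [0.3, -0.2, -0.6]
finger_gap: 0.08
t 21.27 tcp [586.1 -55.6  56.4] 
x [0.01 1.   0.  ] y [ 1.   -0.01  0.  ] z [ 0.  0. -1.] 
F [ 0.3 -0.2 -0.6] M [0.03 0.02 0.02] gap 80.0 j [-0.14  0.26  1.94  0.    0.93 -0.13]
-100 7 [596.  -95.9  52.9] 67.1
-60 4 [591.6 -58.2  69. ] 73.3
-50 3 [591.2 -51.6  70.5] 71.2
-40 6 [591.8 -40.   74.8] 76.6
-30 9 [591.8 -30.2  73.2] 78.1
-20 5 [592.6 -19.   76.3] 77.5
-10 8 [591.5  -8.1  76.3] 78.2
0 6 [5.921e+02 3.000e-01 7.590e+01] 78.7
10 6 [591.5  10.   77.5] 80.5
20 7 [591.7  21.6  79.8] 80.3
30 8 [591.6  30.3  79.3] 83.1
40 5 [592.4  41.3  81.6] 84.2
```

View pics/scene12.png

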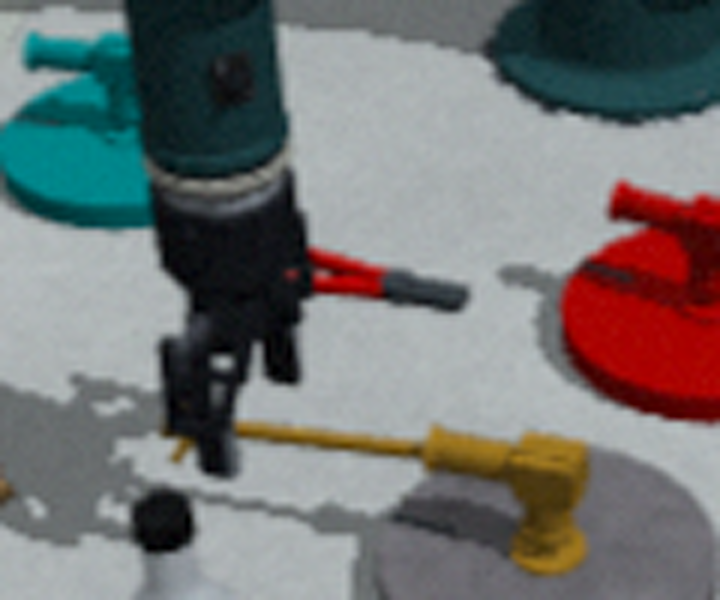

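The stem is held in the outlet (430,450) with its flower end drooped about 5°, and the fingers straddle it near the flower (175,440). I'll lower 8 mm, tilt to match, and grip.

```bash
python3 -m handwheel '[80,0,0,4,0,0.035,0, 80,0,0,4,0,0.035,0, 60,0,0,0,0,0,0]'
python3 -m handwheel '[2,0,0,0,0,0,0, 2,0,0,0,0,0,0, 2,0,0,0,0,0,0, 2,0,0,0,0,0,0,2,0,0,0,0,0,0,2,0,0,0,0,0,0,2,0,0,0,0,0,0]' 60
cat > look.py <<'E'
from h import *
import sys
st()
p=snapshot("scene");P,ok=cloud(p)
cv2.imwrite(sys.argv[1],cv2.resize(p['frame'][130:230,160:280,::-1],(720,600),interpolation=cv2.INTER_CUBIC))
q=P[ok&brass(p)&(np.abs(P[...,0]-.587)<.03)&(P[...,1]<.045)&(P[...,1]>-.14)&(P[...,2]>.03)]*1000
for y in range(-130,45,10):
    k=q[np.abs(q[:,1]-y)<5]
    if len(k): print(y,len(k),np.round(np.median(k,0),1),np.percentile(k[:,2],95).round(1))
E
python3 look.py pics/scene13.png
```

```text
clock: 21.7
ee_pos: [0.5857, -0.0538, 0.0479]
tool_rot: [-2.195, -2.176, -0.076]
contact_force: [-0.3, 0.5, 0.4]
finger_gap: 0.0637
clock: 22.58
ee_pos: [0.5861, -0.0537, 0.0484]
tool_rot: [-2.195, -2.177, -0.077]
contact_force: [0.8, 1.9, 0.0]
finger_gap: 0.0079
t 22.57 tcp [586.1 -53.7  48.4] 
x [0.008 0.997 0.07 ] y [ 1.    -0.008  0.   ] z [ 0.001  0.07  -0.998] 
F [0.8 1.9 0. ] M [ 0.24 -0.05 -0.05] gap 7.9 j [-0.18  0.28  1.94  0.09  0.93 -0.22]
-100 9 [596.5 -96.8  67.9] 78.6
-90 14 [592.3 -93.4  68. ] 71.7
-80 3 [591.6 -80.5  68.5] 70.3
-70 1 [592.8 -72.6  70.4] 70.4
-60 2 [603.7 -61.   81.5] 82.4
-40 7 [590.4 -37.7  73.2] 76.1
-30 9 [589.8 -29.8  73.7] 78.8
-20 5 [589.7 -18.3  73.9] 76.0
-10 5 [588.6  -9.6  76.1] 77.8
0 8 [590.6  -1.   75.9] 79.2
10 6 [589.9   9.3  76.1] 78.0
20 7 [589.4  20.9  76.9] 78.7
30 7 [590.4  28.7  78.8] 80.5
40 6 [590.1  39.1  79.6] 82.3
```

View pics/scene13.png

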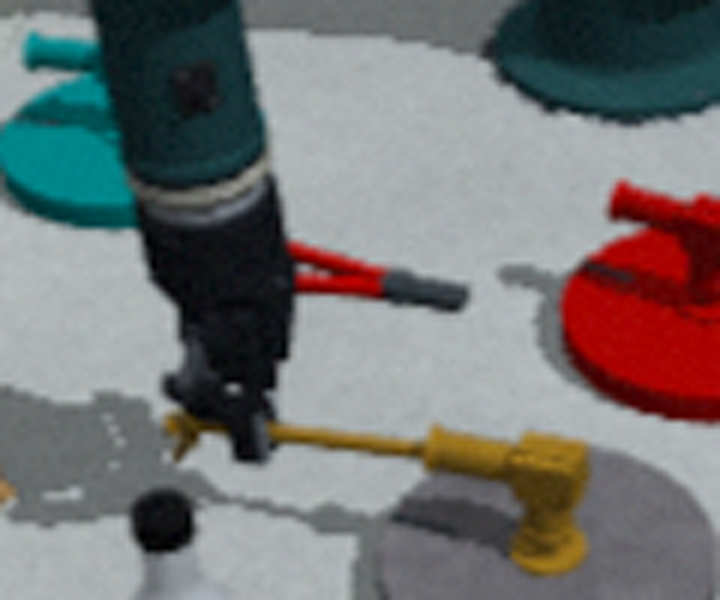

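```bash
python3 -m handwheel '[2,0,0,-4,0,-0.035,0, 2,0,0,-4,0,-0.035,0, 2,0,0,0,0,0,0, 2,0,0,0,0,0,0]'
python3 look.py pics/scene14.png
```

```text
clock: 23.12
ee_pos: [0.586, -0.0544, 0.0562]
tool_rot: [-2.23, -2.212, -0.0]
contact_force: [0.0, 0.3, 0.4]
finger_gap: 0.0076
t 23.12 tcp [586.  -54.4  56.2] 
x [0.008 1.    0.   ] y [ 1.    -0.008 -0.   ] z [-0.  0. -1.] 
F [0.  0.3 0.4] M [ 0.04  0.01 -0.01] gap 7.6 j [-0.14  0.27  1.94  0.    0.93 -0.13]
-100 10 [596.  -95.4  79.9] 84.4
-90 9 [589.8 -92.1  75.2] 79.1
-80 4 [590.  -81.   76.4] 78.1
-70 1 [591.5 -72.3  78.1] 78.1
-60 1 [605.  -61.1  91.1] 91.1
-40 6 [589.6 -38.7  79.6] 84.6
-30 6 [589.3 -30.5  78.3] 80.3
-20 9 [590.1 -18.9  81. ] 82.5
-10 4 [589.3 -10.2  80.3] 82.9
0 8 [591.2  -0.6  82.2] 83.9
10 6 [592.3   9.8  81.2] 83.2
20 6 [588.7  19.4  81.6] 82.3
30 7 [590.   29.7  80.6] 84.4
40 7 [590.6  40.2  82.3] 83.9
```

View pics/scene14.png

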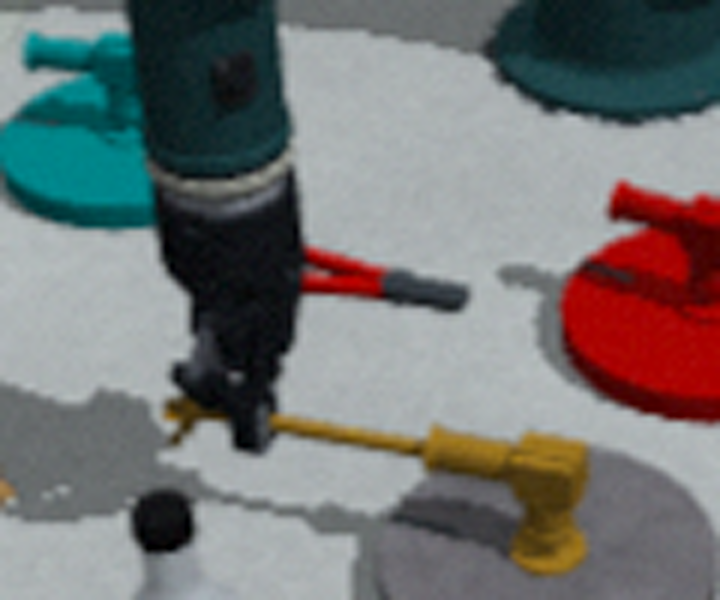

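Nearly level now (about 1.5°), with no side load. Pushing in stages.

```bash
python3 -m handwheel '[2,4,0,-0.5,0,-0.015,0, 2,4,0,0,0,0,0, 2,4,0,0,0,0,0, 2,0,0,0,0,0,0]'
python3 -m handwheel '[2,4,0,0,0,0,0, 2,4,0,0,0,0,0, 2,0,0,0,0,0,0]'
python3 -c "
from h import *
st()"
```

```text
clock: 23.68
ee_pos: [0.5862, -0.0417, 0.0568]
tool_rot: [2.223, 2.206, -0.016]
contact_force: [0.5, 1.4, 1.0]
finger_gap: 0.0077
clock: 24.05
ee_pos: [0.5863, -0.0338, 0.0567]
tool_rot: [2.223, 2.205, -0.016]
contact_force: [0.2, 0.6, 0.7]
finger_gap: 0.0078
t 24.05 tcp [586.3 -33.8  56.7] 
x [ 0.008  1.    -0.015] y [ 1.    -0.008  0.   ] z [-0.    -0.015 -1.   ] 
F [0.2 0.6 0.7] M [0.33 0.05 0.04] gap 7.8 j [-0.09  0.26  1.95 -0.02  0.93 -0.07]
```

```bash
python3 -m handwheel '[2,3,0,0,0,0,0, 2,3,0,0,0,0,0, 2,0,0,0,0,0,0]'
python3 -m handwheel '[2,2,0,0,0,0,0, 2,0,0,0,0,0,0]'
python3 -m handwheel '[2,2,0,0,0,0,0, 2,0,0,0,0,0,0]'
python3 -m handwheel '[2,2,0,0,0,0,0, 2,0,0,0,0,0,0]'
```

```text
clock: 24.42
ee_pos: [0.5864, -0.028, 0.0566]
tool_rot: [2.223, 2.205, -0.016]
contact_force: [0.4, -0.2, 1.3]
finger_gap: 0.0075
clock: 24.68
ee_pos: [0.5864, -0.0266, 0.0566]
tool_rot: [2.222, 2.205, -0.017]
contact_force: [0.5, -2.2, 0.1]
finger_gap: 0.0077
clock: 24.92
ee_pos: [0.5865, -0.0264, 0.0566]
tool_rot: [2.22, 2.204, -0.02]
contact_force: [1.1, -8.3, 1.2]
finger_gap: 0.0076
clock: 25.18
ee_pos: [0.5866, -0.0261, 0.0567]
tool_rot: [2.218, 2.203, -0.023]
contact_force: [-0.2, -14.8, 1.4]
finger_gap: 0.0076
```

Firm stop at TCP y≈-26 mm, near the predicted home of -24. I'll ease the push, let go and check.

```bash
python3 -m handwheel '[2,-4,0,0,0,0,0, 2,0,0,0,0,0,0, 30,0,0,0,0,0,0, 80,0,0,0,0,0,0, 80,0,0,0,0,0,0, 80,0,0,0,0,0,0]'
python3 -m handwheel '[85,0,0,0,0,0,0,85,0,0,-20,0,0,0, 85,0,0,-50,0,0,0, 85,0,0,-50,0,0,0, 85,-60,0,0,0,0,0,85,-60,0,0,0,0,0,85,-60,0,0,0,0,0,85,0,0,0,0,0,0]'
cat > fin.py <<'E'
from h import *
for n in("top","scene"):
    p=snapshot(n);P,ok=cloud(p);b=brass(p)
    print(n,[(t,np.round(np.array(d["at"])*1000).astype(int).tolist(),round(float(d["score"]),2)) for t in("stem","outlet","bore_end","mark","elbow_block","bottle","tape","pliers") for d in mark_of(p,t) if d["score"]>.4 and (near(np.array(d["at"]),[.587,.05],.15) or t in("bottle","tape","pliers"))])
    q=P[ok&b&(np.abs(P[...,0]-.587)<.04)&(P[...,1]<.14)&(P[...,1]>-.15)&(P[...,2]>.05)]*1000
    print(" ymin (flower end), ymax",np.percentile(q[:,1],[0,2,100]).round(1))
    for y in range(-90,50,20):
        k=q[np.abs(q[:,1]-y)<6]
        if len(k): print(" ",y,np.round(np.median(k,0),1))
    cv2.imwrite(f"pics/fin_{n}.png",cv2.resize(p['frame'][120:240,170:330,::-1],(800,600),interpolation=cv2.INTER_CUBIC))
st()
E
python3 fin.py
```

```text
clock: 25.92
ee_pos: [0.5862, -0.0261, 0.0564]
tool_rot: [2.223, 2.206, -0.017]
contact_force: [-0.6, -1.1, 0.3]
finger_gap: 0.0788
clock: 26.92
ee_pos: [0.5851, -0.2089, 0.1813]
tool_rot: [2.226, 2.197, -0.016]
contact_force: [-0.2, 0.5, 0.6]
finger_gap: 0.0852
top [('stem', [588, 32, 76], 0.65), ('outlet', [584, 51, 79], 0.62), ('bore_end', [588, 132, 83], 0.81), ('mark', [587, 20, 20], 0.97), ('elbow_block', [584, 115, 80], 0.68), ('bottle', [784, -3, 0], 0.85), ('tape', [727, -240, -2], 0.7), ('pliers', [354, -95, 0], 0.83)]
 ymin (flower end), ymax [-68.7 -66.3 133.1]
  -70 [584.6 -66.4  81.4]
  -50 [585.8 -49.3  78. ]
  -30 [587.  -31.   79.9]
  -10 [587.   -9.9  79.4]
  10 [586.8  11.2  80.6]
  30 [586.6  29.4  81.5]
scene [('stem', [585, 35, 76], 0.69), ('outlet', [588, 49, 78], 0.79), ('bore_end', [585, 130, 82], 0.69), ('mark', [584, 27, 27], 0.87), ('elbow_block', [586, 117, 75], 0.64), ('bottle', [586, 116, 1], 0.66), ('bottle', [782, 0, 0], 0.62), ('tape', [725, -244, 5], 0.91), ('pliers', [592, -286, 2], 0.74), ('pliers', [354, -101, 0], 0.67)]
 ymin (flower end), ymax [-70.4 -68.8 136.4]
  -70 [590.8 -67.3  79.3]
  -50 [588.  -51.6  76.7]
  -30 [590.9 -31.7  78.6]
  -10 [589.8  -8.7  77.6]
  10 [589.7  11.   79.1]
  30 [589.3  30.9  79.7]
t 27.82 tcp [ 584.9 -204.5  179.1] 
x [ 0.008  1.    -0.015] y [ 1.    -0.008 -0.   ] z [-0.    -0.015 -1.   ] 
F [ 0.2  0.2 -0.5] M [-0.02  0.04  0.03] gap 85.2 j [-0.37  0.19  1.78 -0.02  1.16 -0.35]
```

View pics/fin_scene.png

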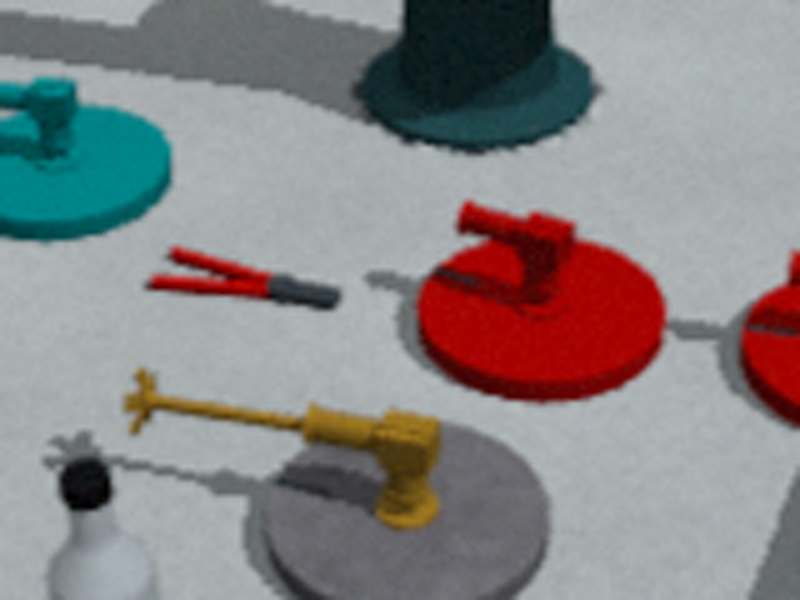

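View pics/fin_top.png

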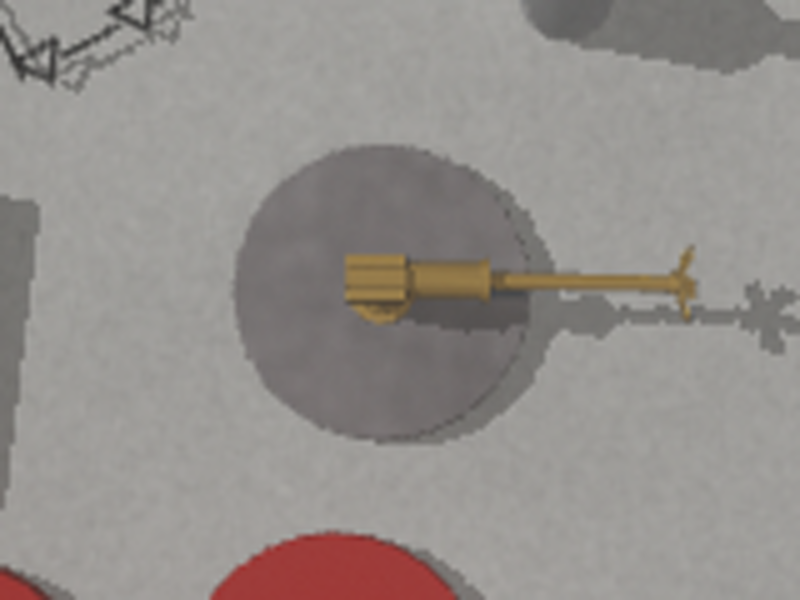

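The stem is home: flower end at (690,283) and mouth at (490,281) in the top view, and the rod-length check puts the tip at about 130 mm against a bore end of about 131 mm. The elbow is still on the mark, and the bystanders are where they were. Handing in.

```bash
python3 -c "
from plant import *
print(hand_in())"
```

```text
the job is handed in; nothing more can be done
None
```

I handed the job in at about 28 s of the 67 s allowed; no verdict was reported, so the results below are from my own checks.

- **Elbow:** I screwed it down clockwise by about 1.4 rad and let go. The pictures put its heading within about 1.5° of the mark, and it still looked that way at the end.
- **Stem:** I pushed it about 50 mm into the outlet and let go. I took it again near the flower, lifted it nearly level and pushed until it met a firm stop at about 15 N. Then I released it and backed the arm away.
- **Last checks:**
  - The tip came out at about 130 mm along the base y axis, against a bore end at about 131 mm, give or take a few mm.
  - The rod lay within about 2° of the bore.
  - The final pictures put the bottle, tape and pliers within a few mm of where they started, with the gripper well clear and reading no force. I did not re-measure the carton; the arm never came near it.
- **What failed or disagreed:**
  - My first attempt to grip the stem closed on top of the rod. The fingertips stood about 24 mm higher than the TCP reading and the stated 19 mm imply.
  - I corrected for that and the stem had not moved. The same offset means the elbow was gripped only near the top of its block.
  - The network reported a few wrong positions (a "bottle" on the stand, "pliers" on the rest), which I set aside.

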